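# Pack and close the picnic carrier

## Robot

A 6-joint arm with a two-finger parallel gripper is mounted at the origin on the work surface. World frame = base frame: x ahead of the robot, y to its left, z up, the work surface at z = 0. Lengths are in mm, angles in rad, forces in N, time in s.
With the tool pointing down it reaches from about 350 to 975 mm from the base axis. Payload 7.1 kg.
Tool frame: the origin (TCP) lies at the very end of the fingers, on their centre line; the grasp point (between the pads) lies 19 mm behind it; z points along the fingers, y is the line along which they close (so a half turn about z gives the same grasp; the last joint's range is limited). The gripper opens to 88 mm and grips with 3 to 60 N. Pads are 20 mm wide; open, the fingers measure 115 mm over their backs; the gripper's body (75 mm by 178 mm) begins 61 mm behind the grasp point.
Start: joints at [1.297, 0.423, 1.63, -0, 1.089, -0.019], TCP at [157.501, 604.812, 192.575] pointing down, gripper open.
Joint ranges: [-3, 3], [-0.9, 2.11], [0.09, 2.58], [-1.31, 4.45], [0.11, 2.69], [-2.54, 2.54]. Speed limits (rad/s): [2.39, 2.39, 3.01, 3.14, 3.14, 3.14].

## Interface

Orientations are given as a rotation vector (axis times angle).
In Python, from workcell import ctrl, optics gives the robot as it stands.
- The arm moves only by the shell command python3 -m jog 'ROWS'. ROWS is JSON, a list of rows, each a list of 7 numbers: the shift along the tool's x, y, z in units of 40 mm (1.0 is 40 mm), then the turn, a rotation vector about the tool's x, y, z in units of 6 degrees (1.0 is 6 degrees), then the opening, from 0 (shut) to 1 (fully open). A call has 1 to 20 rows; each row shifts and turns the commanded pose from where the row before left it, along the tool's axes as they then stand; what a row does not reach is not made up. A row lasts 1/10 s, in which the tool goes at most 50 mm and 8.59 degrees, less where a joint would pass 70% of its speed; a pose out of reach is approached as far as the arm can. A call is refused whole if a number of a shift passes 1 or a number of a turn 1, either way. A call with a gripper value outside its range is refused whole. The fingers move at their own pace and stop on an object; the grip force is fixed at half the most. Time passes only in rows, so rows that do not move let the fingers close. It gives the time, the measured TCP pose, the force, the opening and the grip force at its end, in the units of the state.
- ctrl.get_obs(): the state, without advancing time (a new reading comes with each control period).
- optics.get_image(name): name is "side" or "top" or "wrist"; returns the picture (400x640x3 uint8, red, green, blue); there is no depth.
- optics.camera_model(name): a dict with "fov_y" (degrees; the focal length in pixels is half the picture's height over the tangent of half this angle, whatever the lens; pixels are square), "cx", "cy" (the principal point, pixels), "k1" (the pictures are not rectified: a ray, as slopes to the right and down, at radius r is drawn at 1 + k1 r^2 times it, then the intrinsics apply), "view" (4x4, takes a point from world to camera coordinates); the wrist camera has in their place "hand_eye" (4x4, takes a point from camera to tool coordinates, whose origin is the TCP and whose axes are the flange's). Camera axes: x right, y up, looking along -z (the intrinsics and any distortion apply to the point x, -y, -z); pixel columns grow to the right and rows downward; lengths in mm; the calibration is good to about 2 mm. A picture is of the moment at which its call begins: read the wrist's pose just before it. camera_model takes no time and is no camera call.
- ctrl.close_job(): hands the job in; it is judged then, once.
Trained networks look in the newest picture that a camera, given by its name, has taken for a name from the list of things; names that differ only in an ending like _2 or _b are one class to them, and where a whole thing is asked for, a point or a joint stands for the part that bears it (a point fixed in the world has none). Each returns a list of dicts, best first, with "conf" (0 to 1); they miss things now and then, are a little off and sometimes report something else, mostly with a low value. They report only what shows in the picture. A call takes as long as a camera call. They do not tell look-alikes from the thing itself.
- optics.masks_of(target, camera): "pixels" (400x640 bool, what is visible of it) and "extent" ([centre column, centre row, width, height] in pixels, round what is visible of it).
The state is a dict: "t": time; "qpos": joint angles; "qvel": joint speeds; "joint_torque": joint torques, N m; "ee_pos": TCP position; "orientation": TCP orientation; "ft_force": force on the tool from outside, world axes, zero at the start; "moment": the same for the moment, N m; "width": finger opening in mm; "grasp_force": force on a finger pad.
Only numpy, scipy, OpenCV 4.12 (cv2) and the standard library are available. Lean on these libraries where they do the work, as an engineer would, in place of code of your own. Each camera call takes 0.05 s, during which the arm holds its last target. There are 200 camera calls.

## Task

Pack the picnic carrier: stand every jar that is there upright on the floor of the carrier, one to a compartment, then put the wooden lid on so that it sits fully home. After that swing both clamps fully down onto the lid, and last of all swing the carry handle up until it snaps into its upright end position. Leave the mug, the soap bottle and the pepper mill where they are.

Things in the scene. Friction and masses are not known exactly. Their poses are not given: they have to be found in the camera images.
- carrier: grey open-topped picnic carrier, fixed, 200 (x) x 240 (y) x 125 (z) mm, walls 8 mm, floor 8 mm thick. Origin: centre of its underside; z up, x away from the robot. Four compartments of 89 x 109 mm centred at x = +-47.5, y = +-57 mm, between wooden dividers 6 mm thick whose top is 48 mm above the underside
- carrier_mouth (a point): centre of the carrier's mouth, level with its rim, 125 mm above its underside. Outside the rim, at each y end, a clamp bracket stands at x 20 to 50, |y| 129 to 139 mm of the carrier's frame, up to z 145 mm; the lid passes between the brackets with 5 mm to spare at each end
- lid: loose wooden lid, 0.35 kg: plate 206 (x) x 246 (y) x 10 mm, under it a stepped plug 176 x 216 mm (tip 166 x 206), 12 mm deep, with 4 mm play all round in the carrier's mouth. Origin: centre of the plug's underside; plate z 12 to 22 mm. Starts lying plug down. Seated, its axes lie along the carrier's (either way round) and its origin 113 mm above the carrier's
- lid_grip (a point): middle of the top of the dark grip block on the lid's centre: 20 (x) x 80 (y) x 35 mm (z 22 to 57 mm above the lid's origin); this point is 57 mm above the lid's origin
- jar0: loose blue storage jar with a cork knob, 0.25 kg, may be absent: body 64 mm in diameter and 66 mm high, on it a knob 36 mm in diameter and 28 mm high (top at 94 mm). Origin: centre of its underside, z up. Starts standing on a thin grey mat (2 mm) with jars about 90 mm apart
- jar1: loose terracotta (orange-brown) storage jar with a cork knob, 0.25 kg, may be absent: body 64 mm in diameter and 66 mm high, on it a knob 36 mm in diameter and 28 mm high (top at 94 mm). Origin: centre of its underside, z up. Starts standing on a thin grey mat (2 mm) with jars about 90 mm apart
- jar2: loose green storage jar with a cork knob, 0.25 kg, may be absent: body 64 mm in diameter and 66 mm high, on it a knob 36 mm in diameter and 28 mm high (top at 94 mm). Origin: centre of its underside, z up. Starts standing on a thin grey mat (2 mm) with jars about 90 mm apart
- jar3: loose yellow storage jar with a cork knob, 0.25 kg, may be absent: body 64 mm in diameter and 66 mm high, on it a knob 36 mm in diameter and 28 mm high (top at 94 mm). Origin: centre of its underside, z up. Starts standing on a thin grey mat (2 mm) with jars about 90 mm apart
- clamp_left (a joint): left steel clamp with a red tab, at the carrier's +y end. Hinge axis parallel to the carrier's x through (35, +134, 145) mm in its frame. 0 = down on the lid (end stop; pad 1 mm above a seated lid), growing up and outwards to 2.1 rad; starts at 1.65 to 2.05. Hinge friction (0.12 N m) holds it where it is put. Arm 70 mm long, 20 wide (x), 10 thick, level towards the carrier's middle at 0
- clamp_right (a joint): right steel clamp with a red tab, at the carrier's -y end. Hinge axis parallel to the carrier's x through (35, -134, 145) mm in its frame. 0 = down on the lid (end stop; pad 1 mm above a seated lid), growing up and outwards to 2.1 rad; starts at 1.65 to 2.05. Hinge friction (0.12 N m) holds it where it is put. Arm 70 mm long, 20 wide (x), 10 thick, level towards the carrier's middle at 0
- clamp_left_tab (a point): grip point on the left clamp's red tab: 64 mm along the arm from the hinge axis and, with the clamp down, 35 mm above the axis. The tab is 20 mm wide along the carrier's x (pinch across that), 12 mm thick; it stands square on the arm's end on its upper side, up to 47 mm above the arm's mid line
- clamp_right_tab (a point): grip point on the right clamp's red tab: 64 mm along the arm from the hinge axis and, with the clamp down, 35 mm above the axis. The tab is 20 mm wide along the carrier's x (pinch across that), 12 mm thick; it stands square on the arm's end on its upper side, up to 47 mm above the arm's mid line
- handle (a joint): U-shaped carry handle, turning about the line along the carrier's y through (0, 0, 95) mm in its frame. 0 = level, bar on the -x side (stop); 1.571 = upright, bar above the carrier's middle (stop). Starts at 0.15 to 0.4. Friction 0.15 N m holds it about where it is put; a sprung detent resists by up to 0.4 N m at 1.2 to 1.43 rad, and beyond 1.5 pulls it home and holds it
- handle_bar (a point): middle of the handle's cross bar, a round bar 16 mm in diameter and 274 mm long along the carrier's y axis, 160 mm from the handle's axis; two flat metal arms at y = +-137 mm join it to the carrier's ends
- mug: white mug, 80 mm across, 90 mm high, bystander; origin: centre of its underside
- soap: amber bottle, 60 mm across, 160 mm high, bystander; origin: centre of its underside
- mill: dark wooden pepper mill, 56 mm across, 140 mm high, bystander; origin: centre of its underside
There are look-alikes about, which are no part of the job. Several things have the shape of the jar3; the one meant has the colours described above.

How it is judged (in metres and radians):
On the way, in this order (a step that is already met when the one before it is completed fails the run):
1. every jar present stands upright on the carrier's floor (x of jar0 in the frame of carrier between -0.1 and 0.1 m and y of jar0 in the frame of carrier between -0.12 and 0.12 m and z of jar0 in the frame of carrier between 0 and 0.022 m and angle between each of jar0, jar1, jar2, jar3's own z axis and vertical below 0.2 rad and x of jar1 in the frame of carrier between -0.1 and 0.1 m and y of jar1 in the frame of carrier between -0.12 and 0.12 m and z of jar1 in the frame of carrier between 0 and 0.022 m and x of jar2 in the frame of carrier between -0.1 and 0.1 m and y of jar2 in the frame of carrier between -0.12 and 0.12 m and z of jar2 in the frame of carrier between 0 and 0.022 m and x of jar3 in the frame of carrier between -0.1 and 0.1 m and y of jar3 in the frame of carrier between -0.12 and 0.12 m and z of jar3 in the frame of carrier between 0 and 0.022 m), for 0.2 s.
2. the lid is fully home on the carrier and let go (all of step 1 and x of lid in the frame of carrier between -0.009 and 0.009 m and y of lid in the frame of carrier between -0.009 and 0.009 m and z of lid in the frame of carrier between 0.105 and 0.118 m and angle between lid's own z axis and vertical below 0.06 rad and contact force between lid and the fingers below 0.5 N), for 0.2 s.
3. both clamps are down on the seated lid (all of step 2 and value of joint each of clamp_left, clamp_right below 0.12 rad), for 0.2 s.
4. the carry handle is upright in its detent (x of lid in the frame of carrier between -0.009 and 0.009 m and y of lid in the frame of carrier between -0.009 and 0.009 m and z of lid in the frame of carrier between 0.105 and 0.118 m and angle between lid's own z axis and vertical below 0.06 rad and contact force between lid and the fingers below 0.5 N and value of joint each of clamp_left, clamp_right below 0.12 rad and value of joint handle above 1.5 rad), for 0.2 s.
At the end, for the whole second after the job is handed in: Every jar present stands on the carrier's floor (within 14 mm in height, tilted less than 0.2 rad); the lid is centred on the carrier within 9 mm, within 5 mm of fully down and level within 0.06 rad; both clamps read below 0.12 rad; the handle reads above 1.5 rad; all at rest and let go (all of step 1 and all of step 4 and linear speed of each of jar0, jar1, jar2, jar3, lid below 0.03 m/s and velocity of joint handle below 0.05 rad/s); the robot touches nothing.
It fails at once if the mug, soap bottle or pepper mill is pushed more than 40 mm or tipped over (distance of any of mug, soap, mill from where it was at the start of the episode above 0.04 m or angle between any of mug, soap, mill's own z axis and vertical above 0.5 rad).
Of jar0, jar1, jar2, jar3 only 2 to 4 are there at a start; the rules pass over those that are not, and their reading is None.
At some moment in a run one of jar0, jar1, jar2, jar3, lid may be knocked a few centimetres aside while the robot is not near it.
It also fails if it takes over 210 s, if anything falls off the work surface, if the arm or the gripper's body presses on something with over 40 N, if the wrist force passes 120 N, or if a joint passes its speed limit or range.

## Working session

There is one attempt and no reset: what is moved stays moved. The work goes in short steps, Python scripts to look and compute and a shell command to move; the robot and the scene stay as the last step left them, time stands still between calls to the robot, and variables do not carry over. Pictures are saved under pics/ and viewed, at most 14 in all, crops included, and the job is handed in when it is done.

```bash
mkdir -p pics; ls
cat > h.py <<'E'
import numpy as np, cv2
from scipy.spatial.transform import Rotation as R
from workcell import ctrl, optics
def pose():
    o=ctrl.get_obs(); T=np.eye(4); T[:3,:3]=R.from_rotvec(o["orientation"]).as_matrix(); T[:3,3]=o["ee_pos"]; return T
def cam(name,T=None):
    m=optics.camera_model(name); f=200/np.tan(np.radians(m["fov_y"])/2)
    V=np.array(m["view"]) if "view" in m else np.linalg.inv((pose() if T is None else T)@np.array(m["hand_eye"]))
    return m,f,V
def proj(name,P,T=None):
    m,f,V=cam(name,T); P=np.atleast_2d(P).astype(float); c=P@V[:3,:3].T+V[:3,3]
    s=np.c_[c[:,0]/-c[:,2],-c[:,1]/-c[:,2]]; s=s*(1+m["k1"]*(s**2).sum(1,keepdims=True))
    return s*f+[m["cx"],m["cy"]]
def ray(name,uv,T=None):
    m,f,V=cam(name,T); d=(np.array(uv,float)-[m["cx"],m["cy"]])/f; s=d.copy()
    for _ in range(20): s=d/(1+m["k1"]*(s@s))
    C=np.linalg.inv(V); v=C[:3,:3]@np.array([s[0],-s[1],-1]); return C[:3,3],v/np.linalg.norm(v)
def at_z(name,uv,z,T=None):
    o,v=ray(name,uv,T); return o+v*(z-o[2])/v[2]
def snap(name,fn=None):
    im=optics.get_image(name)
    if fn: cv2.imwrite("pics/"+fn,im[:,:,::-1])
    return im
E
cat > a.py <<'E'
from h import *
for c in ["top","side"]:
    snap(c,c+"0.png"); m,f,V=cam(c); print(c,f,m["k1"],np.linalg.inv(V)[:3,3].round(),(-np.linalg.inv(V)[:3,2]).round(2))
    for n in ["carrier","lid","jar0","jar1","jar2","jar3","clamp_left","clamp_right","handle","mug","soap","mill"]:
        print(n,[(round(d["conf"],2),np.round(d["extent"]).astype(int).tolist()) for d in optics.masks_of(n,c)])
print(ctrl.get_obs())
E
python3 a.py
```

```text
pics
top 439.5497846367613 -0.10733269863790164 [ 462.   -2. 1525.] [ 0.11 -0.   -0.99]
carrier [(0.59, [326, 219, 126, 92])]
lid [(0.61, [218, 234, 72, 62])]
jar0 [(0.89, [438, 225, 27, 19]), (0.78, [385, 189, 25, 23]), (0.73, [412, 251, 20, 20]), (0.61, [412, 221, 26, 19]), (0.58, [316, 144, 29, 27]), (0.55, [442, 182, 25, 17])]
jar1 [(0.89, [438, 225, 27, 19]), (0.78, [385, 189, 25, 23]), (0.73, [412, 251, 20, 20]), (0.61, [412, 221, 26, 19]), (0.58, [316, 144, 29, 27]), (0.55, [442, 182, 25, 17])]
jar2 [(0.89, [438, 225, 27, 19]), (0.78, [385, 189, 25, 23]), (0.73, [412, 251, 20, 20]), (0.61, [412, 221, 26, 19]), (0.58, [316, 144, 29, 27]), (0.55, [442, 182, 25, 17])]
jar3 [(0.89, [438, 225, 27, 19]), (0.78, [385, 189, 25, 23]), (0.73, [412, 251, 20, 20]), (0.61, [412, 221, 26, 19]), (0.58, [316, 144, 29, 27]), (0.55, [442, 182, 25, 17])]
clamp_left [(0.63, [276, 187, 19, 14])]
clamp_right [(0.63, [411, 222, 25, 23]), (0.49, [376, 202, 29, 11])]
handle [(0.93, [317, 230, 98, 74])]
mug [(0.78, [313, 142, 26, 30])]
soap [(0.54, [228, 167, 21, 23])]
mill [(0.81, [416, 172, 24, 18])]
[... 960 characters left out ...]
.61, [330, 160, 16, 30])]
{'t': 1.3, 'qpos': array([ 1.29699877e+00,  4.23089151e-01,  1.62988116e+00, -4.49672757e-05,
        1.08864384e+00, -1.90045376e-02]), 'qvel': array([-0.00077298, -0.00118739,  0.00139145,  0.00095738, -0.00169678,
        0.00039685]), 'joint_torque': array([ 2.22137337e-04, -5.44587886e+01, -2.74033105e+01,  6.45368616e-02,
        1.68091716e-02, -1.68360685e-05]), 'ee_pos': array([157.51419142, 604.80686961, 192.58925681]), 'orientation': array([ 3.99109108e-01,  3.11610147e+00, -4.25416084e-05]), 'ft_force': array([ 0.0216157 , -0.14175089,  0.1272159 ]), 'moment': array([-0.04593483, -0.00285293,  0.00442175]), 'grasp_force': 0.0, 'width': 87.61077293025704}
```

Run:
```python
import cv2
for c,(x0,y0,x1,y1) in {"top":(170,110,480,330),"side":(190,90,440,410)}.items():
    im=cv2.imread(f"pics/{c}0.png")[y0:y1,x0:x1]; s=min(800/im.shape[1],600/im.shape[0])
    cv2.imwrite(f"pics/{c}0c.png",cv2.resize(im,None,fx=s,fy=s,interpolation=cv2.INTER_CUBIC)); print(c,s)
```

```text
top 2.5806451612903225
side 1.935483870967742
```

View pics/top0c.png

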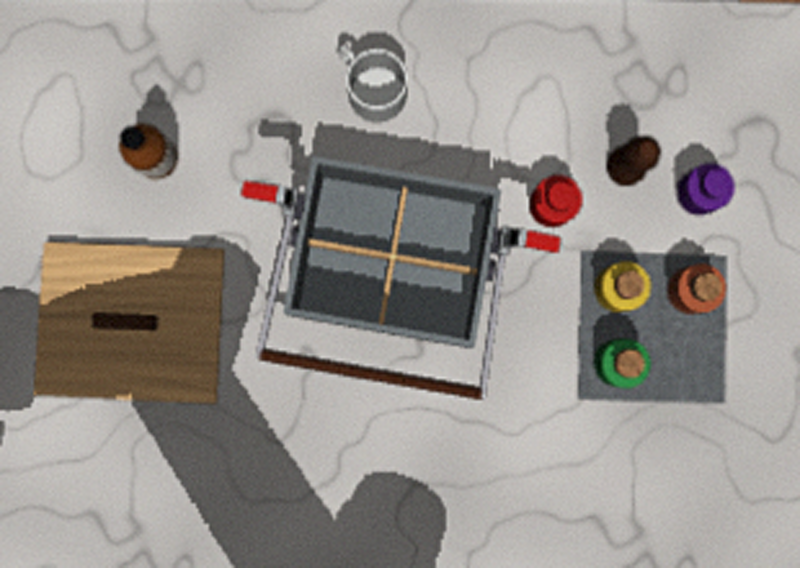

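View pics/side0c.png

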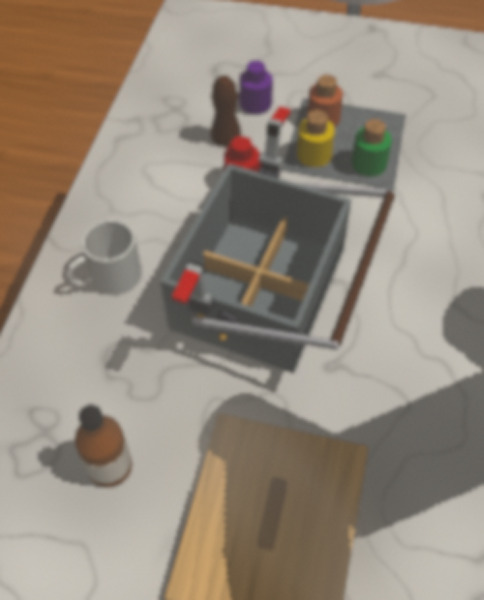

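Top view (crop, scale 2.58, offset 170,110): there are five jar-shaped things. Yellow is at (627,286), terracotta at (698,288) and green at (626,363), all with cork knobs and standing on the grey mat, so these are jar3, jar1 and jar2. Red (556,200) and purple (706,188) have self-coloured knobs and are off the mat, so they are look-alikes. No blue jar shows. The carrier is at about (393,250), with its handle bar on the robot side, and the lid is at (128,322).

```bash
cat > b.py <<'E'
from h import *
from scipy.optimize import least_squares
def full(p): return np.array(p)/2.5806+[170,110]
def fit(pts,uvs,x0,name="top"):
    def P(q): c,s=np.cos(q[2]),np.sin(q[2]); return np.c_[q[0]+c*pts[:,0]-s*pts[:,1],q[1]+s*pts[:,0]+c*pts[:,1],pts[:,2]]
    r=least_squares(lambda q:(proj(name,P(q))-uvs).ravel(),x0,x_scale=[100,100,1]); return r.x,np.abs(r.fun).max()
car=np.array([[100,120,125],[100,-120,125],[-100,-120,125],[-100,120,125]])
print("carrier",fit(car,full([[313,157],[498,187],[475,347],[287,311]]),[450,0,-.16]))
lid=np.array([[103,123,22],[103,-123,22],[-103,-123,22],[-103,123,22]])
print("lid",fit(lid,full([[46,241],[223,249],[218,403],[36,395]]),[450,300,0]))
print("lidgrip",at_z("top",full([125,322]),57).round(1))
for n,u in dict(yellow=[630,284],terra=[707,286],green=[630,362]).items(): print(n,at_z("top",full(u),96).round(1))
print("mat corners",[at_z("top",full(u),2).round() for u in [[581,252],[727,256],[725,402],[579,400]]])
print("mill",at_z("top",full([645,152]),140).round(),"red",at_z("top",full([556,193]),94).round(),"purple",at_z("top",full([715,183]),94).round(),"mug",at_z("top",full([378,75]),90).round(),"soap",at_z("top",full([132,138]),160).round())
print("tabs",at_z("top",full([243,187]),190).round(),at_z("top",full([558,242]),190).round(),"bar",at_z("top",full([262,355]),140).round(),at_z("top",full([480,393]),140).round())
E
python3 b.py
```

```text
carrier (array([ 5.84419602e+02, -1.78004868e+00, -1.60287673e-01]), np.float64(1.3023200412630445))
lid (array([ 4.95303176e+02,  3.47056853e+02, -2.82017454e-02]), np.float64(1.1206730645069456))
lidgrip [493.9 345.5  57. ]
yellow [ 545.4 -302.1   96. ]
terra [ 543.2 -401.2   96. ]
green [ 447.  -300.9   96. ]
mat corners [array([ 594., -256.,    2.]), array([ 590., -456.,    2.]), array([ 392., -449.,    2.]), array([ 395., -251.,    2.])]
mill [ 707. -315.  140.] red [ 661. -209.   94.] purple [ 676. -415.   94.] mug [814.  19.  90.] soap [717. 320. 160.]
tabs [653. 178. 190.] [ 589. -197.  190.] bar [454. 157. 140.] [ 410. -108.  140.]
```

```bash
cat > go.py <<'E'
# usage: go.py x y z ang(deg of tool y): total tool-frame shift/turn in jog units (shift first, then turn)
import sys; from h import *
x,y,z,a=map(float,sys.argv[1:5]); T=pose(); a=np.radians(a)
Y=np.array([np.cos(a),np.sin(a),0]); Z=np.array([0,0,-1.]); G=np.c_[np.cross(Y,Z),Y,Z]
d=T[:3,:3].T@(np.array([x,y,z])-T[:3,3]); w=R.from_matrix(T[:3,:3].T@G).as_rotvec()
o=ctrl.get_obs(); print("pos",T[:3,3].round(1),"shift",(d/40).round(3),"turn",np.degrees(w/6).round(3),"t",round(o["t"],2),"w",round(o["width"],1),"F",o["ft_force"].round(1),"q",o["qpos"].round(2))
E
python3 -m jog '[[0,0,-1,0,0,1,1],[0,0,-1,0,0,1,1],[0,0,-1,0,0,1,1],[0,0,-0.5,0,0,1,1],[0,0,0,0,0,1,1],[0,0,0,0,0,1,1],[0,0,0,0,0,1,1],[0,0,0,0,0,1,1],[0,0,0,0,0,1,1],[0,0,0,0,0,1,1],[0,0,0,0,0,1,1],[0,0,0,0,0,1,1],[0,0,0,0,0,1,1],[0,0,0,0,0,1,1],[0,0,0,0,0,0.1,1]]'; python3 go.py 500 -320 330 -9.2
```

```text
t: 2.8
ee_pos: [157.5, 604.8, 332.6]
orientation: [2.394, 2.035, -0.0]
ft_force: [-0.4, 0.3, -0.2]
width: 88.0
grasp_force: 0.0
pos [157.5 604.8 332.6] shift [-21.437  12.178   0.065] turn [ 0.     0.001 -0.013] t 2.8 w 88.0 F [-0.4  0.3 -0.2] q [ 1.3   0.3   1.48 -0.    1.36  1.46]
```

```bash
python3 -m jog '[[-0.4,0.8,0,0,0,0,1],[-0.7,0.8,0,0,0,0,1],[-0.7,0.8,0,0,0,0,1],[-0.7,0.8,0,0,0,0,1],[-0.7,0.8,0,0,0,0,1],[-0.7,0.8,0,0,0,0,1],[-0.7,0.8,0,0,0,0,1],[-0.7,0.8,0,0,0,0,1],[-0.7,0.8,0,0,0,0,1],[-0.7,0.8,0,0,0,0,1],[-0.7,0.8,0,0,0,0,1],[-0.7,0.8,0,0,0,0,1],[-0.7,0.8,0,0,0,0,1],[-0.7,0.8,0,0,0,0,1],[-0.7,0.8,0,0,0,0,1],[-0.9,0.2,0,0,0,0,1],[-1,0,0,0,0,0,1],[-1,0,0,0,0,0,1],[-1,0,0,0,0,0,1],[-1,0,0,0,0,0,1]]'; python3 go.py 500 -320 330 -9.2
```

```text
t: 4.8
ee_pos: [542.2, -71.0, 332.7]
orientation: [2.389, 2.039, 0.0]
ft_force: [0.3, -0.0, 0.5]
width: 88.1
grasp_force: 0.0
pos [542.2 -71.  332.7] shift [-6.314 -0.064  0.067] turn [0.002 0.    0.027] t 4.8 w 88.1 F [ 0.3 -0.   0.5] q [-0.15  0.17  1.65 -0.    1.32  0.01]
```

```bash
cat > w.py <<'E'
# snap wrist, save pose; report jar knob measurements at given height
import sys; from h import *
T=pose(); im=snap("wrist",sys.argv[1]+".png"); np.save("pics/"+sys.argv[1]+".npy",T)
E
python3 w.py w1; python3 -m jog '[[-1,0,0,0,0,0,1],[-1,0,0,0,0,0,1],[-1,0,0,0,0,0,1],[-1,0,0,0,0,0,1],[-1,0,0,0,0,0,1],[-1,0,0,0,0,0,1],[-0.3,0,0,0,0,0,1],[0,0,0,0,0,0,1],[0,0,0,0,0,0,1]]'
python3 w.py w2
python3 - <<'E'
from h import *
a=cv2.imread("pics/w1.png");b=cv2.imread("pics/w2.png"); cv2.imwrite("pics/w12.png",cv2.resize(np.vstack([a,b]),None,fx=.75,fy=.75,interpolation=cv2.INTER_AREA))
T1=np.load("pics/w1.npy");T2=np.load("pics/w2.npy")
c,s=np.cos(-.1603),np.sin(-.1603)
print("rim pred",[proj("wrist",[584.4+c*x-s*y,-1.8+s*x+c*y,125],T1).round().tolist()[0] for x,y in [(100,120),(100,-120),(-100,-120),(-100,120)]])
print("jar pred",[proj("wrist",p,T2).round().tolist()[0] for p in [(545,-302,96),(543,-401,96),(447,-301,96)]])
E
```

```text
t: 5.75
ee_pos: [502.5, -317.2, 332.4]
orientation: [-2.391, -2.037, -0.001]
ft_force: [0.4, -0.2, -0.3]
width: 87.7
grasp_force: 0.0
rim pred [[418.0, 18.0], [404.0, 205.0], [263.0, 204.0], [256.0, 17.0]]
jar pred [[339.0, 155.0], [347.0, 219.0], [273.0, 165.0]]
```

View pics/w12.png

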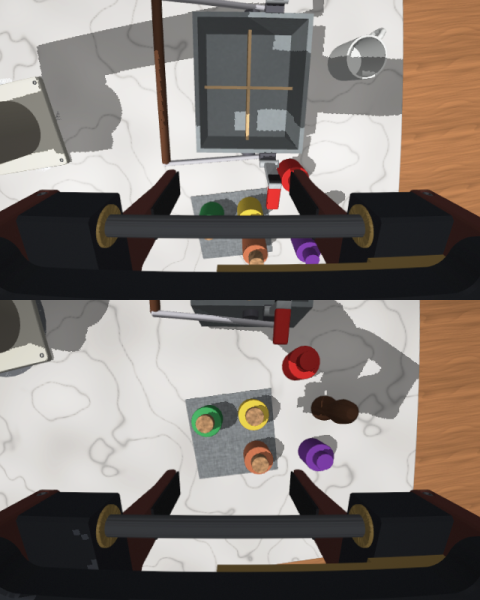

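The wrist picture (lower half, scale 0.75) shows the mat with green (205,422), yellow (253,415) and terracotta (259,460). All three have cork knobs and sit on the mat. Red (300,362) and purple (316,455) do not, so they are the decoys. The predicted pixels agree within 2 px. I'll confirm it in one enlarged crop.

Run:
```python
from h import *
im=cv2.imread("pics/w2.png")[110:260,240:460]; cv2.imwrite("pics/w2c.png",cv2.resize(im,None,fx=3.6,fy=3.6,interpolation=cv2.INTER_CUBIC))
```

```text
(no output)
```

View pics/w2c.png

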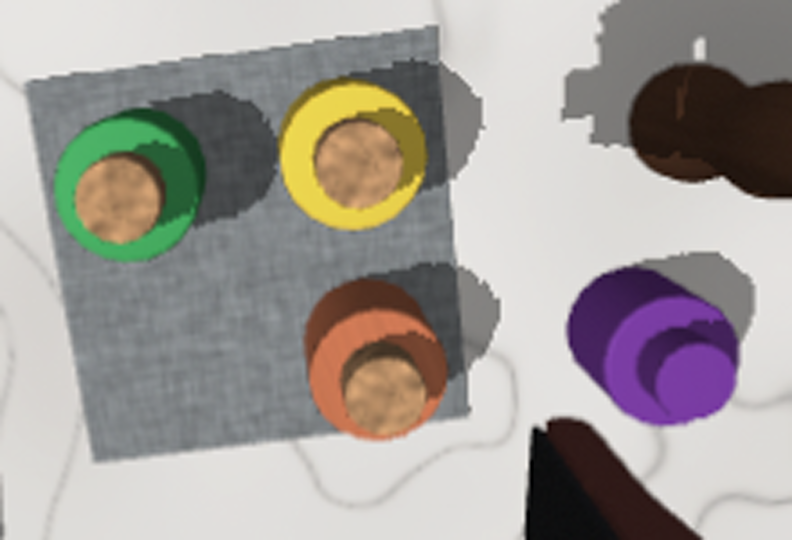

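The crop shows cork knob tops on green (120,198), yellow (359,164) and terracotta (385,393). Purple has a purple knob, so it is a decoy.

```bash
python3 - <<'E'
from h import *
T=np.load("pics/w2.npy")
for n,u in dict(green=(120,198),yellow=(359,164),terra=(385,393)).items(): print(n,at_z("wrist",np.array(u)/3.6+[240,110],96,T).round(1))
T1=np.load("pics/w1.npy")
from b import fit,car
def P(q): c,s=np.cos(q[2]),np.sin(q[2]); return np.c_[q[0]+c*car[:,0]-s*car[:,1],q[1]+s*car[:,0]+c*car[:,1],car[:,2]]
from scipy.optimize import least_squares
uv=np.array([[417,16],[404,203],[261,200],[259,17]])
r=least_squares(lambda q:(proj("wrist",P(q),T1)-uv).ravel(),[584,-2,-.16],x_scale=[100,100,1]);print("carrier wrist",r.x,r.fun.round(1))
E
python3 go.py 545.5 -302 150 -9.2
```

```text
green [ 447.3 -301.1   96. ]
yellow [ 545.4 -302.9   96. ]
terra [ 543.1 -401.4   96. ]
carrier (array([ 5.84419602e+02, -1.78004868e+00, -1.60287673e-01]), np.float64(1.3023200412630445))
lid (array([ 4.95303176e+02,  3.47056853e+02, -2.82017454e-02]), np.float64(1.1206730645069456))
lidgrip [493.9 345.5  57. ]
yellow [ 545.4 -302.1   96. ]
terra [ 543.2 -401.2   96. ]
green [ 447.  -300.9   96. ]
mat corners [array([ 594., -256.,    2.]), array([ 590., -456.,    2.]), array([ 392., -449.,    2.]), array([ 395., -251.,    2.])]
mill [ 707. -315.  140.] red [ 661. -209.   94.] purple [ 676. -415.   94.] mug [814.  19.  90.] soap [717. 320. 160.]
tabs [653. 178. 190.] [ 589. -197.  190.] bar [454. 157. 140.] [ 410. -108.  140.]
carrier wrist [ 5.84756578e+02  4.98640175e-01 -1.65829409e-01] [ 1.7  0.6 -0.6  0.5  1.6  2.4 -2.5 -2.8]
pos [ 502.6 -316.8  332.5] shift [0.533 1.    4.563] turn [-0.002 -0.006  0.015] t 5.8 w 88.0 F [ 0.3 -0.3  0.6] q [-0.58  0.25  1.55  0.    1.34 -0.42]
```

```bash
python3 -m jog '[[0.53,0.5,0.3,0,0,0,0.8],[0,0.5,0.8,0,0,0,0.8],[0,0,1,0,0,0,0.8],[0,0,1,0,0,0,0.8],[0,0,1,0,0,0,0.8],[0,0,1,0,0,0,0.8],[0,0,0.8,0,0,0,0.8],[0,0,0.5,0,0,0,0.8],[0,0,0.13,0,0,0,0.8],[0,0,0,0,0,0,0.8],[0,0,0,0,0,0,0],[0,0,0,0,0,0,0],[0,0,0,0,0,0,0],[0,0,0,0,0,0,0],[0,0,0,0,0,0,0]]'; python3 go.py 545.5 -302 280 -9.3
```

```text
t: 7.3
ee_pos: [545.4, -303.8, 71.8]
orientation: [2.392, 2.036, 0.0]
ft_force: [-0.0, 0.8, -0.3]
width: 33.7
grasp_force: 0.0
pos [ 545.4 -303.8   71.8] shift [ 4.400e-02 -2.000e-03 -5.204e+00] turn [0.007 0.003 0.016] t 7.3 w 33.7 F [-0.   0.8 -0.3] q [-0.53  0.57  1.7   0.    0.86 -0.37]
```

```bash
python3 -m jog '[[0,0,0,0,0,0,0],[0,0,0,0,0,0,0],[0,0,0,0,0,0,0],[0,0,0,0,0,0,0]]'; python3 w.py w3
python3 - <<'E'
from h import *
cv2.imwrite("pics/w3c.png",cv2.imread("pics/w3.png"))
E
```

```text
t: 7.7
ee_pos: [545.2, -303.7, 71.3]
orientation: [-2.392, -2.036, 0.0]
ft_force: [-0.8, 0.2, 0.6]
width: 2.6
grasp_force: 0.0
```

View pics/w3c.png

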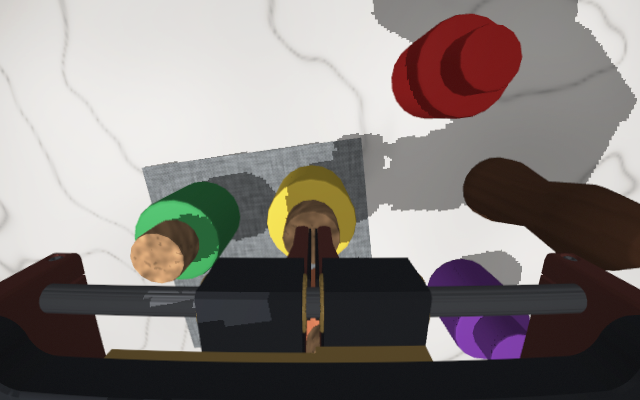

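The fingers shut on nothing: yellow's cork (312,215) is now behind the fingertips, so the jar has moved or was misplaced. I'll re-measure it from here.

```bash
python3 - <<'E'
from h import *
T=np.load("pics/w3.npy")
print("knob top?",at_z("wrist",(312,215),96,T).round(), "body top", at_z("wrist",(311,213),68,T).round(), "green knob",at_z("wrist",(158,258),96,T).round(1))
print(proj("wrist",[(545.4,-303,96),(545.4,-303,68),(545.4,-303,2)],T).round(), "tip",proj("wrist",[T[:3,3]],T))
E
python3 -m jog '[[0,0,-1,0,0,0,1],[0,0,-1,0,0,0,1],[0,0,-1,0,0,0,1],[0,0,-1,0,0,0,1],[0,0,-1,0,0,0,1],[0,0,0,0,0,0,1],[0,0,0,0,0,0,1]]'; python3 w.py w4
python3 - <<'E'
from h import *
T=np.load("pics/w4.npy"); print(proj("wrist",[(447,-301,96),(545.4,-303,96),(543,-401,96)],T).round())
for n in optics.masks_of("jar3","wrist"): print(n["conf"],n["extent"])
E
```

```text
knob top? [ 548. -288.   96.] body top [ 546. -296.   68.] green knob [ 446.8 -301.2   96. ]
[[312. 238.]
 [312. 223.]
 [312. 199.]] tip [[311.73600538 225.253392  ]]
t: 8.45
ee_pos: [545.5, -303.8, 272.2]
orientation: [2.391, 2.035, 0.001]
ft_force: [0.0, -0.1, 0.3]
width: 53.3
grasp_force: 0.0
[[236. 187.]
 [312. 177.]
 [321. 247.]]
0.89 [385.0, 94.1, 57.7, 52.8]
0.87 [313.4, 173.1, 42.8, 48.8]
0.75 [247.4, 178.8, 51.7, 46.5]
0.66 [406.8, 230.8, 55.6, 50.7]
0.58 [321.9, 232.5, 41.1, 55.8]
```

View pics/w4.png

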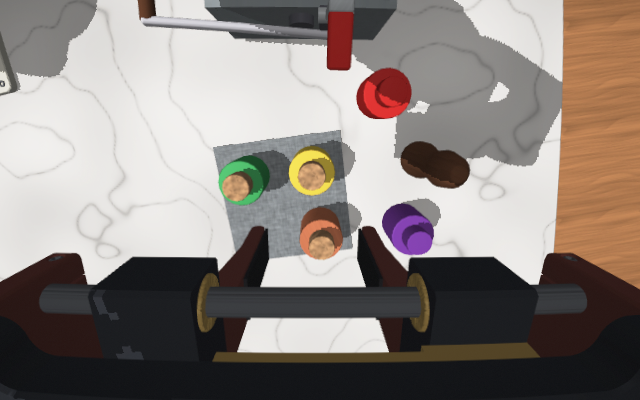

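Run:
```python
from h import *
a=cv2.imread("pics/w3.png")[150:330,240:390];b=cv2.imread("pics/w4.png")[140:240,290:360]
a=cv2.resize(a,(500,600),interpolation=cv2.INTER_CUBIC); b=cv2.resize(b,(280,400),interpolation=cv2.INTER_CUBIC)
o=np.zeros((600,790,3),np.uint8);o[:,:500]=a;o[:400,510:]=b;cv2.imwrite("pics/w34.png",o)
```

```text
(no output)
```

View pics/w34.png

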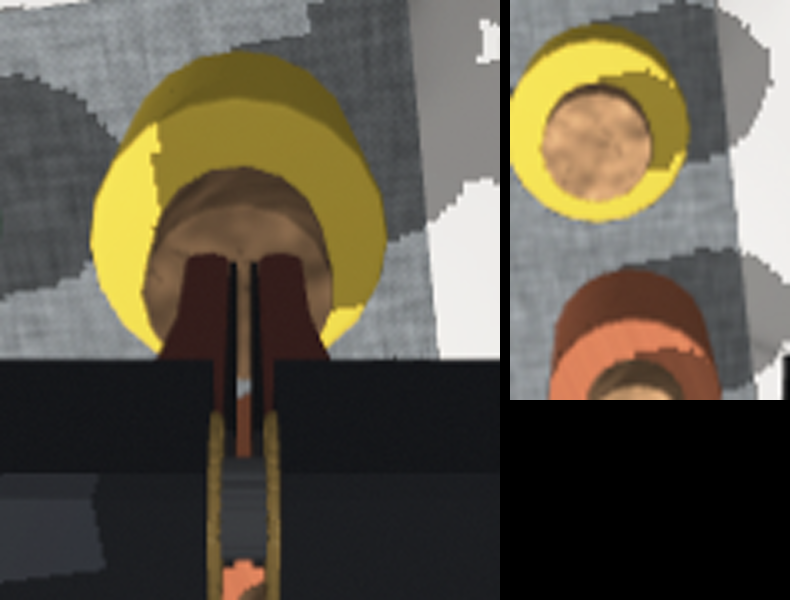

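Run:
```python
from h import *
m,f,V=cam("wrist"); print(f,np.array(m["hand_eye"]).round(3)); T=pose()
for d in [0,-10,-20,-30,-40,-60]:
    q=np.array([[sx,sy,d,1] for sx in(-10,10) for sy in (-26.5,26.5)])@T.T
    print(d,proj("wrist",q[:,:3],T).round().tolist())
print("knob diameter px at w3:",np.ptp(proj("wrist",[(545.4-18,-303,96),(545.4+18,-303,96)],np.load("pics/w3.npy")),axis=0))
```

```text
293.7969455394242 [[   0.       0.966    0.26    70.561]
 [   1.       0.      -0.       0.56 ]
 [  -0.       0.26    -0.966 -192.304]
 [   0.       0.       0.       1.   ]]
0 [[274.0, 239.0], [349.0, 239.0], [273.0, 212.0], [350.0, 212.0]]
-10 [[272.0, 244.0], [351.0, 244.0], [271.0, 216.0], [352.0, 216.0]]
-20 [[270.0, 251.0], [353.0, 251.0], [269.0, 221.0], [354.0, 221.0]]
-30 [[268.0, 258.0], [355.0, 258.0], [267.0, 227.0], [357.0, 227.0]]
-40 [[265.0, 266.0], [358.0, 266.0], [264.0, 233.0], [359.0, 233.0]]
-60 [[259.0, 284.0], [364.0, 284.0], [257.0, 248.0], [365.0, 248.0]]
knob diameter px at w3: [57.90927697  8.71839539]
```

Two cues (the tips' row 227 and the pixel gap at a known opening) put the real fingertips about 30 mm behind the nominal TCP. That matches the fingers closing just over the knob (top at 96) at a reading of 71. I'll use that offset, go lower with full opening, and check by the grip width.

```bash
python3 -m jog '[[0,0,1,0,0,0,1],[0,0,1,0,0,0,1],[0,0,1,0,0,0,1],[0,0,1,0,0,0,1],[0,0,1,0,0,0,1],[0,0,0.4,0,0,0,1],[0,0,0.25,0,0,0,1],[0,0,0,0,0,0,1],[0,0,0,0,0,0,0],[0,0,0,0,0,0,0],[0,0,0,0,0,0,0],[0,0,0,0,0,0,0],[0,0,0,0,0,0,0],[0,0,0,0,0,0,0],[0,0,0,0,0,0,0],[0,0,0,0,0,0,0],[0,0,0,0,0,0,0],[0,0,0,0,0,0,0],[0,0,0,0,0,0,0]]'; python3 go.py 545.5 -302 280 -9.3
```

```text
t: 10.45
ee_pos: [545.2, -303.6, 45.4]
orientation: [-2.392, -2.036, 0.0]
ft_force: [-1.1, 0.2, 2.4]
width: 35.4
grasp_force: 30.0
pos [ 545.2 -303.6   45.4] shift [ 4.200e-02  1.000e-03 -5.865e+00] turn [-0.002 -0.     0.017] t 10.45 w 35.4 F [-1.1  0.2  2.4] q [-0.53  0.61  1.71 -0.    0.82 -0.37]
```

```bash
python3 -m jog '[[0,0,-0.4,0,0,0,0],[0,0,-1,0,0,0,0],[0,0,-1,0,0,0,0],[0,0,-1,0,0,0,0],[0,0,-1,0,0,0,0],[0,0,-1,0,0,0,0],[0,0,-0.9,0,0,0,0],[0,0,0,0,0,0,0]]'; python3 go.py 640.7 47.9 300 -9.3
```

```text
t: 11.25
ee_pos: [547.8, -305.0, 304.3]
orientation: [2.385, 2.03, 0.006]
ft_force: [-0.3, 0.0, -2.3]
width: 35.4
grasp_force: 30.0
pos [ 547.8 -305.   304.3] shift [9.081 0.882 0.081] turn [0.097 0.036 0.018] t 11.25 w 35.4 F [-0.3  0.  -2.3] q [-0.53  0.32  1.52  0.    1.29 -0.37]
```

```bash
python3 -m jog '[[0.6,0,0,0,0,0,0],[1,0.1,0,0,0,0,0],[1,0.1,0,0,0,0,0],[1,0.1,0,0,0,0,0],[1,0.1,0,0,0,0,0],[1,0.1,0,0,0,0,0],[1,0.1,0,0,0,0,0],[1,0.1,0,0,0,0,0],[1,0.1,0,0,0,0,0],[0.48,0.08,0,0,0,0,0],[0,0,0,0,0,0,0],[0,0,0,0,0,0,0],[0,0,0,0,0,0,0]]'; python3 go.py 640.7 47.9 53 -9.3
```

```text
t: 12.55
ee_pos: [637.6, 47.9, 297.0]
orientation: [-2.393, -2.035, 0.002]
ft_force: [0.1, 0.1, -2.3]
width: 35.1
grasp_force: 30.0
pos [637.6  47.9 297. ] shift [0.017 0.082 6.099] turn [-0.008  0.007  0.006] t 12.55 w 35.1 F [ 0.1  0.1 -2.3] q [ 0.06  0.35  1.49 -0.    1.3   0.22]
```

```bash
python3 -m jog '[[0,0.08,0.8,0,0,0,0],[0,0,1,0,0,0,0],[0,0,1,0,0,0,0],[0,0,1,0,0,0,0],[0,0,1,0,0,0,0],[0,0,0.6,0,0,0,0],[0,0,0.4,0,0,0,0],[0,0,0.2,0,0,0,0],[0,0,0.08,0,0,0,0],[0,0,0,0,0,0,0],[0,0,0,0,0,0,0]]'; python3 go.py 640.7 47.9 52 -9.3
```

```text
t: 13.65
ee_pos: [642.3, 48.7, 55.6]
orientation: [2.391, 2.035, 0.003]
ft_force: [-0.0, 0.0, -1.7]
width: 35.3
grasp_force: 30.0
pos [642.3  48.7  55.6] shift [-0.027 -0.036  0.089] turn [ 0.022 -0.005  0.016] t 13.65 w 35.3 F [-0.   0.  -1.7] q [ 0.06  0.62  1.66 -0.    0.86  0.22]
```

Lower the last 3 mm, release and rise, then on to terracotta.

```bash
python3 -m jog '[[0,0,0.1,0,0,0,0],[0,0,0,0,0,0,0],[0,0,0,0,0,0,0.75],[0,0,0,0,0,0,0.75],[0,0,0,0,0,0,0.75],[0,0,0,0,0,0,0.75],[0,0,-0.4,0,0,0,0.75],[0,0,-1,0,0,0,0.75],[0,0,-1,0,0,0,0.75],[0,0,-1,0,0,0,1],[0,0,-1,0,0,0,1],[0,0,-1,0,0,0,1],[0,0,-0.8,0,0,0,1],[0,0,0,0,0,0,1]]'; python3 w.py w5; python3 go.py 543.2 -401.4 300 -9.3
```

```text
t: 15.05
ee_pos: [644.2, 48.9, 305.4]
orientation: [2.387, 2.032, 0.014]
ft_force: [1.0, -0.2, 1.3]
width: 87.9
grasp_force: 0.0
pos [642.8  48.8 302.3] shift [-11.507  -0.658   0.036] turn [ 0.064 -0.013  0.016] t 15.1 w 88.1 F [ 0.   0.1 -1.4] q [ 0.06  0.35  1.48 -0.    1.3   0.22]
```

View pics/w5.png

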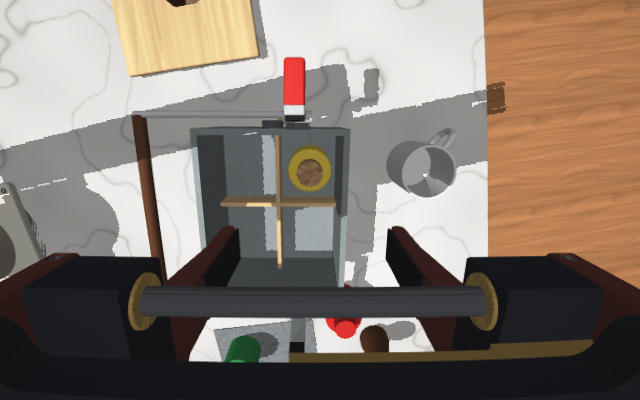

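Yellow stands in the far-left compartment (310,170). Next is terracotta.

```bash
python3 -m jog '[[-0.5,0,0,0,0,0,1],[-1,0,0,0,0,0,1],[-1,-0.1,0,0,0,0,1],[-1,-0.1,0,0,0,0,1],[-1,-0.1,0,0,0,0,1],[-1,-0.1,0,0,0,0,1],[-1,-0.1,0,0,0,0,1],[-1,-0.1,0,0,0,0,1],[-1,-0.06,0,0,0,0,1],[-1,0,0,0,0,0,1],[-1,0,0,0,0,0,1],[-0.7,0,0,0,0,0,1],[0,0,0,0,0,0,1],[0,0,0,0,0,0,1],[0,0,0,0,0,0,1]]'
cat > chk.py <<'E'
from h import *
import sys
T=pose(); im=snap("wrist"); hsv=cv2.cvtColor(im,cv2.COLOR_RGB2HSV)
for d in optics.masks_of("jar0","wrist"):
    k=d["pixels"]; h=np.median(hsv[k],axis=0); p=at_z("wrist",d["extent"][:2],50,T); print(round(d["conf"],2),"hsv",h,p[:2].round(),np.round(d["extent"]))
E
python3 chk.py; python3 go.py 543.2 -401.4 45 -9.3
```

```text
t: 16.6
ee_pos: [543.5, -388.1, 297.6]
orientation: [-2.391, -2.036, 0.0]
ft_force: [0.8, 0.3, -0.6]
width: 88.0
grasp_force: 0.0
0.98 hsv [  0. 198. 115.] [ 659. -219.] [376.  35.  52.  58.]
0.97 hsv [138. 160. 136.] [ 670. -418.] [397. 175.  55.  47.]
0.89 hsv [ 68. 145. 172.] [ 478. -300.] [258. 117.  50.  45.]
0.82 hsv [  9. 148. 182.] [ 545. -403.] [315. 178.  40.  53.]
pos [ 543.8 -387.9  298.1] shift [-0.337  0.041  6.326] turn [-0.004 -0.003  0.031] t 16.7 w 87.8 F [0.2 0.1 0. ] q [-0.64  0.4   1.42  0.    1.32 -0.48]
```

Terracotta is in place. Green has been knocked about 30 mm in +x; I'll re-measure it when I return. Grasp terracotta now.

```bash
python3 -m jog '[[-0.34,0.04,0.6,0,0,0,1],[0,0,1,0,0,0,1],[0,0,1,0,0,0,1],[0,0,1,0,0,0,1],[0,0,1,0,0,0,1],[0,0,0.9,0,0,0,1],[0,0,0.5,0,0,0,1],[0,0,0.3,0,0,0,1],[0,0,0.03,0,0,0,1],[0,0,0,0,0,0,1],[0,0,0,0,0,0,0],[0,0,0,0,0,0,0],[0,0,0,0,0,0,0],[0,0,0,0,0,0,0],[0,0,0,0,0,0,0],[0,0,0,0,0,0,0],[0,0,0,0,0,0,0],[0,0,0,0,0,0,0],[0,0,0,0,0,0,0],[0,0,0,0,0,0,0]]'; python3 go.py 622.2 -64.6 300 -9.3
```

```text
t: 18.7
ee_pos: [542.9, -402.9, 44.9]
orientation: [-2.392, -2.036, 0.0]
ft_force: [-0.0, 0.7, 0.6]
width: 35.5
grasp_force: 30.0
pos [ 542.9 -402.9   44.9] shift [ 8.667  0.604 -6.377] turn [-0.002 -0.001  0.017] t 18.7 w 35.5 F [-0.   0.7  0.6] q [-0.66  0.67  1.59 -0.    0.88 -0.5 ]
```

```bash
python3 -m jog '[[0,0,-0.4,0,0,0,0],[0,0,-1,0,0,0,0],[0,0,-1,0,0,0,0],[0,0,-1,0,0,0,0],[0,0,-1,0,0,0,0],[0,0,-1,0,0,0,0],[0,0,-1,0,0,0,0],[0.67,0,0,0,0,0,0],[1,0.1,0,0,0,0,0],[1,0.1,0,0,0,0,0],[1,0.1,0,0,0,0,0],[1,0.1,0,0,0,0,0],[1,0.1,0,0,0,0,0],[1,0.1,0,0,0,0,0],[1,0.04,0,0,0,0,0],[0.7,0,0,0,0,0,0],[0.3,0,0,0,0,0,0],[0,0,0,0,0,0,0],[0,0,0,0,0,0,0]]'; python3 go.py 622.2 -64.6 52 -9.3
```

```text
t: 20.6
ee_pos: [623.4, -65.5, 301.3]
orientation: [2.392, 2.036, -0.0]
ft_force: [-0.2, 0.7, -1.6]
width: 35.4
grasp_force: 30.0
pos [623.4 -65.5 301.3] shift [ 0.022 -0.036  6.233] turn [0.002 0.006 0.017] t 20.6 w 35.4 F [-0.2  0.7 -1.6] q [-0.12  0.33  1.52 -0.    1.3   0.04]
```

```bash
python3 -m jog '[[0,0,0.5,0,0,0,0],[0,0,1,0,0,0,0],[0,0,1,0,0,0,0],[0,0,1,0,0,0,0],[0,0,1,0,0,0,0],[0,0,0.8,0,0,0,0],[0,0,0.5,0,0,0,0],[0,0,0.25,0,0,0,0],[0,0,0.18,0,0,0,0],[0,0,0,0,0,0,0],[0,0,0,0,0,0,0.75],[0,0,0,0,0,0,0.75],[0,0,0,0,0,0,0.75],[0,0,0,0,0,0,0.75]]'; python3 -m jog '[[0,0,-0.4,0,0,0,0.75],[0,0,-1,0,0,0,0.75],[0,0,-1,0,0,0,0.75],[0,0,-1,0,0,0,1],[0,0,-1,0,0,0,1],[0,0,-1,0,0,0,1],[0,0,-0.8,0,0,0,1],[-0.5,0,0,0,0,0,1],[-1,-0.5,0,0,0,0,1],[-1,-0.5,0,0,0,0,1],[-1,-0.5,0,0,0,0,1],[-1,-0.5,0,0,0,0,1],[-1,-0.4,0,0,0,0,1],[0,0,0,0,0,0,1],[0,0,0,0,0,0,1],[0,0,0,0,0,0,1]]'
python3 chk.py; python3 go.py 478 -301 45 -9.3; python3 w.py w6
python3 - <<'E'
from h import *
im=cv2.imread("pics/w6.png"); T=np.load("pics/w6.npy"); u=proj("wrist",(478,-300,96),T)[0].astype(int); print(u)
x,y=max(u[0]-60,0),max(u[1]-50,0)
cv2.imwrite("pics/w6c.png",np.hstack([cv2.resize(im[y:y+100,x:x+100],(400,400),interpolation=cv2.INTER_CUBIC),cv2.resize(im,(400,400))])); print(x,y)
E
```

```text
t: 22.0
ee_pos: [621.4, -64.2, 52.6]
orientation: [-2.39, -2.034, 0.005]
ft_force: [-17.1, 3.7, 17.3]
width: 63.3
grasp_force: 9.5
t: 23.6
ee_pos: [494.4, -265.9, 300.3]
orientation: [2.391, 2.036, 0.001]
ft_force: [0.2, -0.5, 0.2]
width: 87.8
grasp_force: 0.0
0.79 hsv [ 68. 148. 168.] [ 479. -298.] [305. 190.  43.  46.]
0.73 hsv [  0. 201. 118.] [ 657. -215.] [416. 117.  55.  50.]
0.61 hsv [138. 159.  98.] [ 674. -418.] [435. 242.  53.  48.]
0.58 hsv [  9. 148.  89.] [626. -78.] [385.  18.  54.  35.]
pos [ 494.5 -265.5  300. ] shift [-0.943 -0.269  6.374] turn [ 0.004 -0.001  0.033] t 23.7 w 88.3 F [-0.4  0.9 -0.1] q [-0.51  0.22  1.66  0.    1.26 -0.36]
[304 199]
244 149
```

View pics/w6c.png

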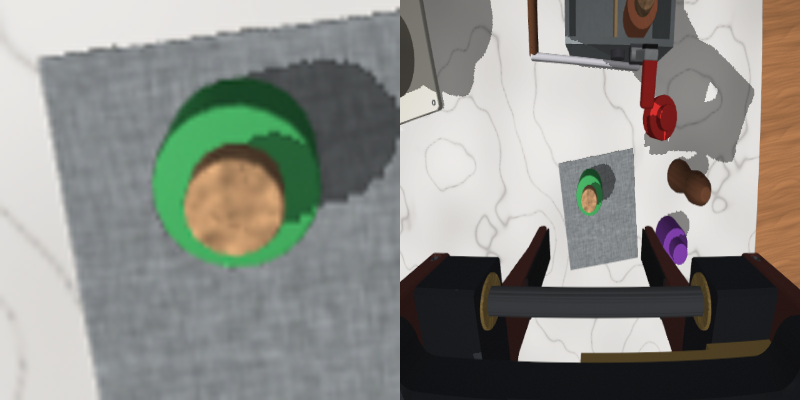

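Green stands upright, its knob centre at crop (235,207), full frame (302.7,200.7).

```bash
python3 - <<'E'
from h import *
p=at_z("wrist",(302.7,200.7),96,np.load("pics/w6.npy")); print(p)
E
python3 go.py 477 -302 45 -9.3
```

```text
[ 475.46906049 -301.2828693    96.        ]
pos [ 494.5 -265.5  299.9] shift [-0.971 -0.289  6.372] turn [ 0.003 -0.001  0.034] t 23.75 w 87.9 F [-0.3  0.4 -0.4] q [-0.51  0.22  1.66  0.    1.26 -0.36]
```

```bash
python3 -m jog '[[-0.5,-0.33,0,0,0,0,1],[-0.46,0,0.6,0,0,0,1],[0,0,1,0,0,0,1],[0,0,1,0,0,0,1],[0,0,1,0,0,0,1],[0,0,1,0,0,0,1],[0,0,0.9,0,0,0,1],[0,0,0.5,0,0,0,1],[0,0,0.3,0,0,0,1],[0,0,0.05,0,0,0,1],[0,0,0,0,0,0,0],[0,0,0,0,0,0,0],[0,0,0,0,0,0,0],[0,0,0,0,0,0,0],[0,0,0,0,0,0,0],[0,0,0,0,0,0,0],[0,0,0,0,0,0,0],[0,0,0,0,0,0,0],[0,0,0,0,0,0,0],[0,0,0,0,0,0,0]]'; python3 go.py 532 -49.7 300 -9.3
```

```text
t: 25.75
ee_pos: [474.5, -302.3, 45.9]
orientation: [-2.392, -2.036, 0.0]
ft_force: [-1.6, -0.7, 3.0]
width: 35.2
grasp_force: 30.0
pos [ 474.5 -302.3   45.9] shift [ 6.465  0.409 -6.354] turn [-0.002  0.     0.017] t 25.75 w 35.2 F [-1.6 -0.7  3. ] q [-0.59  0.54  1.85 -0.    0.75 -0.43]
```

```bash
python3 -m jog '[[0,0,-0.4,0,0,0,0],[0,0,-1,0,0,0,0],[0,0,-1,0,0,0,0],[0,0,-1,0,0,0,0],[0,0,-1,0,0,0,0],[0,0,-1,0,0,0,0],[0,0,-0.95,0,0,0,0],[0.5,0,0,0,0,0,0],[1,0.1,0,0,0,0,0],[1,0.1,0,0,0,0,0],[1,0.1,0,0,0,0,0],[1,0.1,0,0,0,0,0],[1,0,0,0,0,0,0],[0.7,0,0,0,0,0,0],[0.27,0,0,0,0,0,0],[0,0,0,0,0,0,0],[0,0,0,0,0,0,0]]'; python3 go.py 532 -49.7 52.5 -9.3
```

```text
t: 27.45
ee_pos: [531.5, -50.1, 299.4]
orientation: [-2.392, -2.036, 0.001]
ft_force: [-0.2, -0.9, -3.0]
width: 35.2
grasp_force: 30.0
pos [531.5 -50.1 299.4] shift [0.017 0.016 6.173] turn [-0.006  0.006  0.018] t 27.45 w 35.2 F [-0.2 -0.9 -3. ] q [-0.12  0.18  1.72 -0.    1.25  0.04]
```

```bash
python3 -m jog '[[0,0,0.5,0,0,0,0],[0,0,1,0,0,0,0],[0,0,1,0,0,0,0],[0,0,1,0,0,0,0],[0,0,1,0,0,0,0],[0,0,0.8,0,0,0,0],[0,0,0.5,0,0,0,0],[0,0,0.25,0,0,0,0],[0,0,0.12,0,0,0,0],[0,0,0,0,0,0,0],[0,0,0,0,0,0,0.6],[0,0,0,0,0,0,0.6],[0,0,0,0,0,0,0.6]]'; python3 -m jog '[[0,0,-0.4,0,0,0,0.6],[0,0,-1,0,0,0,0.6],[0,0,-1,0,0,0,0.6],[0,0,-1,0,0,0,1],[0,0,-1,0,0,0,1],[0,0,-1,0,0,0,1],[0,0,-1,0,0,0,1],[0,-0.4,-0.6,0,0,0,1],[-0.6,-0.4,0,0,0,0,1],[-1,0,0,0,0,0,1],[-1,0,0,0,0,0,1],[-0.5,0,0,0,0,0,1],[0,0,0,0,0,0,1],[0,0,0,0,0,0,1]]'
python3 w.py w7;python3 go.py 494 346 330 -1.6
```

```text
t: 28.75
ee_pos: [532.7, -49.5, 54.1]
orientation: [2.391, 2.035, 0.002]
ft_force: [-0.0, 0.0, -0.2]
width: 52.2
grasp_force: 0.0
t: 30.15
ee_pos: [480.2, -166.6, 333.4]
orientation: [2.393, 2.035, 0.001]
ft_force: [-0.1, -0.1, 0.3]
width: 87.5
grasp_force: 0.0
pos [ 480.4 -166.1  333.3] shift [12.692 -1.71   0.085] turn [ 0.005 -0.003 -1.266] t 30.2 w 88.1 F [ 0.2  0.1 -1.3] q [-0.36  0.11  1.73  0.    1.31 -0.2 ]
```

View pics/w7.png

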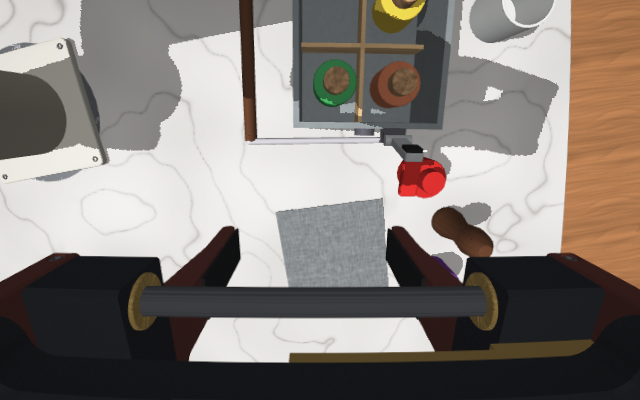

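All three jars stand one to a compartment: green (335,82), terracotta (396,84), yellow (395,8). Now I'll go and look at the lid.

```bash
python3 -m jog '[[0.5,0,0,0,0,0,1],[1,-0.1,-0.1,0,0,0,1],[1,-0.1,-0.1,0,0,0,1],[1,-0.1,-0.1,0,0,0,1],[1,-0.1,-0.1,0,0,0,1],[1,-0.2,-0.1,0,0,0,1],[1,-0.2,-0.1,0,0,0,1],[1,-0.2,-0.1,0,0,0,1],[1,-0.2,-0.1,0,0,0,1],[1,-0.2,-0.1,0,0,0,1],[0.8,-0.2,-0.1,0,0,-0.3,1],[0,0,0,0,0,-0.96,1],[0,0,0,0,0,0,1],[0,0,0,0,0,0,1],[0,0,0,0,0,0,1]]'; python3 w.py w8; python3 go.py 494 346 330 -1.6
python3 - <<'E'
from h import *
from scipy.optimize import least_squares
import io,contextlib
obs=[]
for w,i,uv in [("w1",0,(417,16)),("w1",1,(404,203)),("w1",2,(261,200)),("w1",3,(259,17)),("w5",0,(349,129)),("w5",3,(191,129)),("w7",1,(442,129)),("w7",2,(293,122))]: obs.append((w,i,uv))
car=np.array([[100,120,125],[100,-120,125],[-100,-120,125],[-100,120,125]],float)
def P(q,i): c,s=np.cos(q[2]),np.sin(q[2]); p=car[i]; return [q[0]+c*p[0]-s*p[1],q[1]+s*p[0]+c*p[1],p[2]]
Ts={w:np.load(f"pics/{w}.npy") for w in("w1","w5","w7")}
f=lambda q:np.concatenate([proj("wrist",P(q,i),Ts[w])[0]-uv for w,i,uv in obs])
r=least_squares(f,[584,-1,-.16],x_scale=[100,100,1],loss="soft_l1");print(r.x,r.fun.round(1))
E
```

```text
t: 31.7
ee_pos: [482.8, 250.0, 373.0]
orientation: [-2.255, -2.187, 0.0]
ft_force: [0.3, 0.2, 0.3]
width: 88.2
grasp_force: 0.0
pos [482.9 249.9 373. ] shift [2.411 0.205 1.075] turn [-0.     0.    -0.025] t 31.75 w 88.0 F [ 0.9 -0.   0.6] q [ 0.46  0.14  1.6  -0.    1.4   0.49]
[ 5.84045917e+02  2.02423079e-01 -1.68044443e-01] [ 1.3  1.1 -1.3  0.8  0.9  2.5 -2.8 -2.7  1.3 -0.9 -1.9 -1.5  0.2 -0.4
  0.1  4.9]
```

View pics/w8.png

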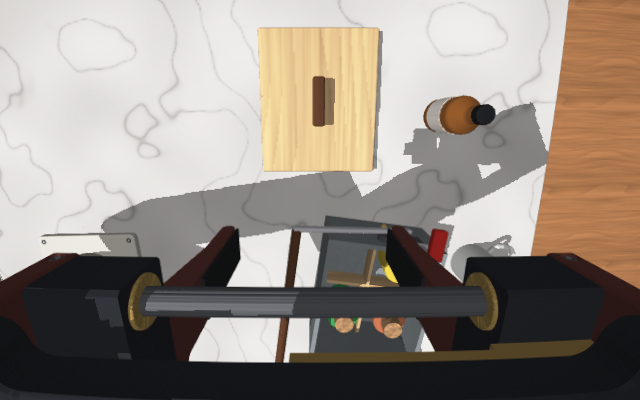

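```bash
python3 - <<'E'
from h import *
from scipy.optimize import least_squares
T=np.load("pics/w8.npy")
L=np.array([[-103,123,22],[103,123,22],[103,-123,22],[-103,-123,22],[0,0,57]],float)
uv=np.array([[259,28],[379,28],[374,171],[265,171],[318,101]])
def P(q): c,s=np.cos(q[2]),np.sin(q[2]); return np.c_[q[0]+c*L[:,0]-s*L[:,1],q[1]+s*L[:,0]+c*L[:,1],L[:,2]]
r=least_squares(lambda q:(proj("wrist",P(q),T)-uv).ravel(),[494,346,-.03],x_scale=[100,100,1]);print(r.x,r.fun.round(1))
E
python3 go.py 494 346 100 -1.6
```

```text
[ 4.97633072e+02  3.50221785e+02 -2.54388868e-02] [-1.4 -0.5  1.1 -0.9 -0.1  0.3 -1.1  0.9  1.4  0.6]
pos [482.9 249.9 373. ] shift [2.411 0.205 6.825] turn [-0.     0.    -0.025] t 31.75 w 88.0 F [ 0.9 -0.   0.6] q [ 0.46  0.14  1.6  -0.    1.4   0.49]
```

```bash
python3 -m jog '[[0.6,0.13,0.3,0,0,0,1],[1,0.12,0.5,0,0,0,1],[0.86,0,0.8,0,0,0,1],[0,0,1,0,0,0,1],[0,0,1,0,0,0,1],[0,0,1,0,0,0,1],[0,0,1,0,0,0,1],[0,0,1,0,0,0,1],[0,0,1,0,0,0,1],[0,0,0.8,0,0,0,1],[0,0,0.4,0,0,0,1],[0,0,0.2,0,0,0,1],[0,0,0.1,0,0,0,1],[0,0,0,0,0,0,1]]'; python3 go.py 496 348 2 -1.6
```

```text
t: 33.15
ee_pos: [496.5, 348.6, 9.8]
orientation: [2.253, 2.189, 0.002]
ft_force: [-0.7, -0.4, -0.1]
width: 88.0
grasp_force: 0.0
pos [496.5 348.6   9.8] shift [-0.016 -0.013  0.195] turn [ 0.011 -0.008 -0.01 ] t 33.15 w 88.0 F [-0.7 -0.4 -0.1] q [ 0.59  0.65  1.76 -0.    0.73  0.62]
```

```bash
python3 -m jog '[[0,0,0.1,0,0,0,1],[0,0,0.1,0,0,0,1],[0,0,0,0,0,0,1],[0,0,0,0,0,0,0],[0,0,0,0,0,0,0],[0,0,0,0,0,0,0],[0,0,0,0,0,0,0],[0,0,0,0,0,0,0],[0,0,0,0,0,0,0],[0,0,0,0,0,0,0],[0,0,0,0,0,0,0],[0,0,0,0,0,0,0],[0,0,0,0,0,0,0],[0,0,0,0,0,0,0],[0,0,0,0,0,0,0]]'; python3 go.py 584.4 -0.3 300 -9.45
```

```text
t: 34.65
ee_pos: [495.7, 348.3, 1.0]
orientation: [-2.253, -2.189, 0.0]
ft_force: [-1.3, -0.0, -0.1]
width: 19.6
grasp_force: 30.0
pos [495.7 348.3   1. ] shift [-8.648  2.465 -7.476] turn [-2.000e-03  1.000e-03  1.302e+00] t 34.65 w 19.6 F [-1.3 -0.  -0.1] q [0.59 0.66 1.76 0.   0.72 0.62]
```

```bash
python3 -m jog '[[0,0,-0.3,0,0,0,0],[0,0,-0.7,0,0,0,0],[0,0,-1,0,0,0,0],[0,0,-1,0,0,0,0],[0,0,-1,0,0,0,0],[0,0,-1,0,0,0,0],[0,0,-1,0,0,0,0],[0,0,-1,0,0,0,0],[0,0,-0.5,0,0,0,0],[0,0,0,0,0,0,0],[0,0,0,0,0,0,0],[0,0,0,0,0,0,0]]'; python3 w.py w9; python3 go.py 584.4 -0.3 300 -9.45
python3 - <<'E'
from h import *
T=np.load("pics/w9.npy")
q=np.array([[123,-103,-21,1],[123,103,-21,1],[123,0,-21,1],[40,0,-56,1]])@T.T
print(proj("wrist",q[:,:3],T).round(1))
im=cv2.imread("pics/w9.png"); cv2.imwrite("pics/w9c.png",im)
g=im.astype(int).sum(2); 
for c in (200,250,300,350,400,430): 
    print(c,[(int(r),int(g[r+1,c]-g[r-1,c])) for r in np.argsort(-abs(np.diff(g[:230,c],n=1)))[:4]])
E
```

```text
t: 35.85
ee_pos: [494.6, 347.5, 298.8]
orientation: [-2.253, -2.189, 0.006]
ft_force: [0.0, -0.1, -5.6]
width: 19.8
grasp_force: 30.0
pos [494.7 347.5 298.7] shift [-8.628  2.49  -0.021] turn [-0.03   0.024  1.301] t 35.9 w 19.7 F [ 0.1  0.1 -4.9] q [0.59 0.29 1.57 0.   1.28 0.62]
[[120.4  22.3]
 [502.8  22.3]
 [311.6  18.2]
 [311.5 186.5]]
200 [(16, -166), (18, 46), (19, 53), (15, -21)]
250 [(15, -187), (17, 38), (18, 51), (14, -16)]
300 [(171, -479), (170, -285), (14, -95), (15, -182)]
350 [(168, -256), (15, -174), (14, -63), (167, -48)]
400 [(176, -173), (15, -135), (186, -77), (16, -185)]
430 [(172, -264), (16, -165), (18, 47), (19, 47)]
```

View pics/w9c.png

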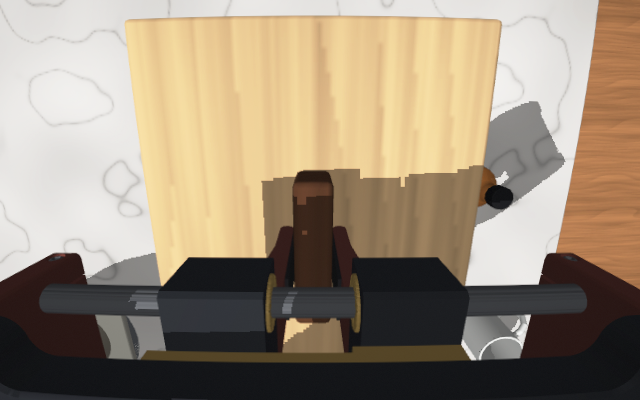

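The lid is held squarely, its far edge at row 15.5 against a predicted 18, so it is within about 2 mm. Carry it over the mouth.

```bash
python3 -m jog '[[-0.3,0.1,0,0,0,0,0],[-0.7,0.25,0,0,0,0,0],[-0.9,0.27,0,0,0,0,0],[-0.9,0.27,0,0,0,0,0],[-0.9,0.27,0,0,0,0,0],[-0.9,0.27,0,0,0,0,0],[-0.9,0.27,0,0,0,0,0],[-0.9,0.27,0,0,0,0,0],[-0.9,0.27,0,0,0,0,0],[-0.8,0.25,0,0,0,0.3,0],[-0.4,0,0,0,0,0.5,0],[-0.13,0,0,0,0,0.5,0],[0,0,0,0,0,0,0],[0,0,0,0,0,0,0],[0,0,0,0,0,0,0],[0,0,0,0,0,0,0]]'; python3 go.py 584.4 -0.3 150 -9.45; python3 w.py w10;python3 - <<'E'
from h import *
c,s=np.cos(-.165),np.sin(-.165); W=lambda x,y,z:[584.4+c*x-s*y,-.3+s*x+c*y,z]
T=np.load("pics/w10.npy"); print(proj("wrist",[W(-100,120,125),W(100,120,125),W(20,139,145),W(50,139,145)],T).round())
E
```

```text
t: 37.5
ee_pos: [584.4, 1.1, 300.9]
orientation: [-2.395, -2.033, 0.0]
ft_force: [0.4, -0.8, -4.0]
width: 20.1
grasp_force: 30.0
pos [584.4   1.1 300.9] shift [-0.035  0.005  3.773] turn [-0.001 -0.     0.016] t 37.5 w 20.1 F [ 0.4 -0.8 -4. ] q [-0.02  0.26  1.61  0.    1.27  0.14]
[[228.  79.]
 [397.  79.]
 [331.  58.]
 [358.  58.]]
```

View pics/w10.png

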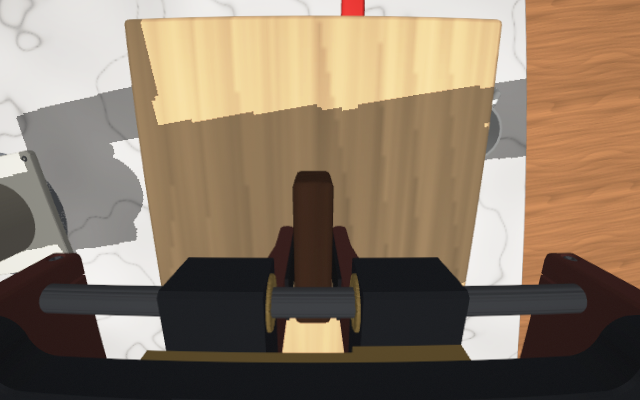

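```bash
python3 -m jog '[[-0.03,0,0.4,0,0,0,0],[0,0,0.9,0,0,0,0],[0,0,0.9,0,0,0,0],[0,0,0.9,0,0,0,0],[0,0,0.6,0,0,0,0],[0,0,0.35,0,0,0,0],[0,0,0.15,0,0,0,0],[0,0,0,0,0,0,0],[0,0,0,0,0,0,0]]'; python3 go.py 584.4 -0.3 114 -9.45
```

```text
t: 38.45
ee_pos: [585.5, -0.7, 134.2]
orientation: [2.395, 2.03, 0.003]
ft_force: [0.3, -0.5, -5.0]
width: 19.6
grasp_force: 30.0
pos [585.5  -0.7 134.2] shift [ 0.005 -0.029  0.506] turn [ 0.021 -0.003  0.004] t 38.45 w 19.6 F [ 0.3 -0.5 -5. ] q [-0.02  0.44  1.76  0.    0.94  0.14]
```

```bash
python3 -m jog '[[0,0,0.1,0,0,0,0],[0,0,0.1,0,0,0,0],[0,0,0.05,0,0,0,0],[0,0,0,0,0,0,0]]'; python3 go.py 584.4 -0.3 114 -9.45
```

```text
t: 38.85
ee_pos: [584.1, -0.7, 122.7]
orientation: [-2.396, -2.031, 0.001]
ft_force: [-0.2, -0.4, -4.8]
width: 19.9
grasp_force: 30.0
pos [584.1  -0.7 122.7] shift [0.012 0.005 0.218] turn [-0.005  0.001  0.002] t 38.85 w 19.9 F [-0.2 -0.4 -4.8] q [-0.02  0.45  1.77  0.    0.92  0.14]
```

Already inside the mouth without contact. Continue down.

```bash
python3 -m jog '[[0,0,0.1,0,0,0,0],[0,0,0.08,0,0,0,0],[0,0,0.05,0,0,0,0],[0,0,0,0,0,0,0],[0,0,0,0,0,0,0]]'; python3 go.py 584.4 -0.3 114 -9.45
```

```text
t: 39.35
ee_pos: [584.3, -0.7, 114.0]
orientation: [-2.397, -2.031, 0.0]
ft_force: [-1.1, 0.4, -0.6]
width: 19.7
grasp_force: 30.0
pos [584.3  -0.7 114. ] shift [ 0.011  0.001 -0.001] turn [-0.001  0.     0.002] t 39.35 w 19.7 F [-1.1  0.4 -0.6] q [-0.02  0.46  1.78 -0.    0.9   0.14]
```

```bash
python3 -m jog '[[0,0,0,0,0,0,0.5],[0,0,0,0,0,0,0.5],[0,0,0,0,0,0,0.5],[0,0,0,0,0,0,0.5],[0,0,-0.3,0,0,0,0.5],[0,0,-0.8,0,0,0,0.5],[0,0,-1,0,0,0,0.5],[0,0,-1,0,0,0,0.5],[0,0,-1,0,0,0,0.5],[0,0,-1,0,0,0,0.8],[0,0,-0.5,0,0,0,0.8],[-0.5,0,0,0,0,0,0.8],[-1,0,0,0,0,0,0.8],[-1,0,0,0,0,0,0.8],[-0.6,0,0,0,0,0,0.8],[0,0,0,0,0,0,0.8],[0,0,0,0,0,0,0.8],[0,0,0,0,0,0,0.8]]'; python3 w.py w11
python3 - <<'E'
from h import *
c,s=np.cos(-.165),np.sin(-.165); W=lambda x,y,z:[584.4+c*x-s*y,-.3+s*x+c*y,z]
T=np.load("pics/w11.npy"); print(T[:3,3])
print("lid corners",proj("wrist",[W(-103,123,135),W(103,123,135),W(103,-123,135),W(-103,-123,135)],T).round().tolist())
for sg in (1,-1):
  for th in (1.65,1.85,2.05):
    f=lambda a,b:W(35,sg*(134-a*np.cos(th)+b*np.sin(th)),145+a*np.sin(th)+b*np.cos(th))
    print(sg,th,"tab end",proj("wrist",[f(64,47)],T).round().tolist(),"arm tip",proj("wrist",[f(70,0)],T).round().tolist())
print("bar",[ (th,proj("wrist",[W(-160*np.cos(th),137,95+160*np.sin(th)),W(-160*np.cos(th),-137,95+160*np.sin(th))],T).round().tolist()) for th in (.15,.3,.4)])
E
```

```text
t: 41.15
ee_pos: [564.2, -122.2, 338.2]
orientation: [2.396, 2.032, 0.001]
ft_force: [0.5, 0.4, -0.1]
width: 70.5
grasp_force: 0.0
[ 564.15884024 -122.19026362  338.16788125]
lid corners [[225.0, -31.0], [399.0, -30.0], [387.0, 173.0], [237.0, 173.0]]
1 1.65 tab end [[350.0, -140.0]] arm tip [[350.0, -93.0]]
1 1.85 tab end [[349.0, -143.0]] arm tip [[350.0, -108.0]]
1 2.05 tab end [[347.0, -141.0]] arm tip [[350.0, -119.0]]
-1 1.65 tab end [[341.0, 236.0]] arm tip [[343.0, 201.0]]
-1 1.85 tab end [[340.0, 241.0]] arm tip [[343.0, 212.0]]
-1 2.05 tab end [[339.0, 243.0]] arm tip [[342.0, 221.0]]
bar [(0.15, [[184.0, -35.0], [202.0, 181.0]]), (0.3, [[181.0, -46.0], [200.0, 185.0]]), (0.4, [[180.0, -53.0], [200.0, 187.0]])]
```

View pics/w11.png

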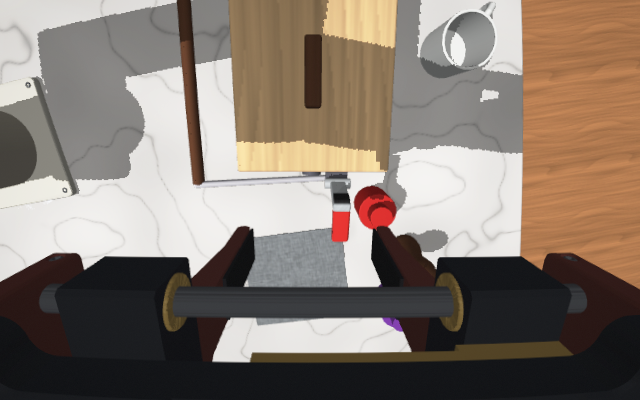

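The lid is seated: its corners at (238,171) and (388,172) match the seated prediction (237,173), (387,173). The right clamp's tab shows at (341,225). I have used all my pictures, so from here on it is numbers only. Next I work out the clamp angles.

Run:
```python
from h import *
c,s=np.cos(-.165),np.sin(-.165); W=lambda x,y,z:[584.4+c*x-s*y,-.3+s*x+c*y,z]
for w,sg,(x0,x1,y0,y1) in [("w11",-1,(328,354,195,250)),("w5",1,(275,312,45,130))]:
    im=cv2.imread(f"pics/{w}.png"); T=np.load(f"pics/{w}.npy"); hsv=cv2.cvtColor(im,cv2.COLOR_BGR2HSV)
    m=((hsv[...,0]<8)|(hsv[...,0]>172))&(hsv[...,1]>150)&(hsv[...,2]>60); k=np.zeros_like(m);k[y0:y1,x0:x1]=m[y0:y1,x0:x1]
    if sg<0: k[:,352:]=0
    r,cc=np.where(k); print(w,"red rows",np.percentile(r,[1,99]),"cols",np.percentile(cc,[2,98]))
    for th in np.arange(1.6,2.11,.1):
        f=lambda a,b,x=35:W(x,sg*(134-a*np.cos(th)+b*np.sin(th)),145+a*np.sin(th)+b*np.cos(th))
        P=proj("wrist",[f(a,b,x) for a in(58,70) for b in(5,47) for x in (25,45)],T); print(round(th,2),P[:,1].round(0).tolist(),"cols",P[:,0].min().round(),P[:,0].max().round())
```

```text
w11 red rows [212. 240.] cols [332. 348.]
1.6 [199.0, 199.0, 232.0, 232.0, 202.0, 202.0, 236.0, 236.0] cols 333.0 352.0
1.7 [203.0, 203.0, 235.0, 235.0, 208.0, 208.0, 240.0, 240.0] cols 332.0 352.0
1.8 [208.0, 208.0, 237.0, 237.0, 213.0, 213.0, 243.0, 243.0] cols 332.0 351.0
1.9 [211.0, 211.0, 238.0, 238.0, 218.0, 218.0, 245.0, 245.0] cols 332.0 351.0
2.0 [215.0, 215.0, 239.0, 239.0, 222.0, 222.0, 246.0, 246.0] cols 331.0 350.0
2.1 [218.0, 218.0, 239.0, 239.0, 226.0, 226.0, 246.0, 246.0] cols 331.0 350.0
w5 red rows [ 58. 104.] cols [284. 304.]
1.6 [108.0, 108.0, 62.0, 62.0, 107.0, 107.0, 59.0, 59.0] cols 283.0 305.0
1.7 [102.0, 102.0, 57.0, 57.0, 99.0, 99.0, 52.0, 52.0] cols 283.0 305.0
1.8 [96.0, 96.0, 52.0, 53.0, 92.0, 92.0, 46.0, 47.0] cols 283.0 305.0
1.9 [90.0, 90.0, 49.0, 49.0, 84.0, 85.0, 42.0, 42.0] cols 283.0 305.0
2.0 [85.0, 85.0, 47.0, 47.0, 78.0, 78.0, 38.0, 39.0] cols 283.0 305.0
2.1 [80.0, 80.0, 45.0, 45.0, 72.0, 72.0, 36.0, 36.0] cols 284.0 305.0
```

```bash
cat > clamp.py <<'E'
import sys; from h import *
sg,t0=int(sys.argv[1]),float(sys.argv[2])
c,s=np.cos(-.165),np.sin(-.165); W=lambda x,y,z:np.array([584.4+c*x-s*y,-.3+s*x+c*y,z])
p=lambda th:W(35-(1 if sg<0 else 0),sg*(134-64*np.cos(th)+35*np.sin(th)),145+64*np.sin(th)+35*np.cos(th)-45)
T=pose(); print("pregrasp from here",(T[:3,:3].T@(p(t0)-T[:3,3])/40).round(3), "world",p(t0).round(1))
ths=np.linspace(t0,-0.03,15); P=np.array([p(t) for t in ths]); d=np.diff(P,axis=0)@T[:3,:3]/40
print([r.tolist() for r in d.round(2)], d.sum(0).round(2))
E
python3 clamp.py -1 1.75
```

```text
pregrasp from here [-1.414  0.845  4.533] world [ 588.4 -183.3  156.7]
[[0.19, 0.0, -0.13], [0.2, 0.0, -0.11], [0.22, 0.0, -0.08], [0.23, 0.0, -0.05], [0.23, 0.0, -0.02], [0.23, 0.0, 0.0], [0.23, 0.0, 0.03], [0.22, 0.0, 0.06], [0.21, 0.0, 0.09], [0.2, 0.0, 0.12], [0.18, 0.0, 0.14], [0.16, 0.0, 0.16], [0.14, 0.0, 0.18], [0.12, 0.0, 0.2]] [2.77 0.   0.59]
```

```bash
python3 -m jog '[[-0.7,0.4,0,0,0,0,0.7],[-0.71,0.45,0.4,0,0,0,0.7],[0,0,0.9,0,0,0,0.7],[0,0,0.9,0,0,0,0.7],[0,0,0.9,0,0,0,0.7],[0,0,0.7,0,0,0,0.7],[0,0,0.4,0,0,0,0.7],[0,0,0.3,0,0,0,0.7],[0,0,0,0,0,0,0.7],[0,0,0,0,0,0,0],[0,0,0,0,0,0,0],[0,0,0,0,0,0,0],[0,0,0,0,0,0,0],[0,0,0,0,0,0,0],[0,0,0,0,0,0,0],[0,0,0,0,0,0,0],[0,0,0,0,0,0,0],[0,0,0,0,0,0,0]]'; python3 clamp.py -1 1.75
```

```text
t: 43.0
ee_pos: [586.9, -184.4, 157.9]
orientation: [-2.396, -2.03, 0.003]
ft_force: [-5.6, -0.2, 3.7]
width: 19.9
grasp_force: 30.0
pregrasp from here [0.032 0.032 0.029] world [ 588.4 -183.3  156.7]
[[0.19, -0.0, -0.13], [0.2, -0.0, -0.11], [0.22, -0.0, -0.08], [0.23, -0.0, -0.05], [0.23, -0.0, -0.02], [0.23, 0.0, 0.0], [0.23, 0.0, 0.03], [0.22, 0.0, 0.06], [0.21, 0.0, 0.09], [0.2, 0.0, 0.12], [0.18, 0.0, 0.14], [0.16, 0.0, 0.16], [0.14, 0.0, 0.18], [0.12, 0.0, 0.2]] [2.77 0.   0.59]
```

The tab is pinched (19.9 mm). Swing it down along the arc, in two halves.

```bash
python3 -m jog '[[0.1,0,-0.07,0,0,0,0],[0.1,0,-0.06,0,0,0,0],[0.2,0,-0.11,0,0,0,0],[0.22,0,-0.08,0,0,0,0],[0.23,0,-0.05,0,0,0,0],[0.23,0,-0.02,0,0,0,0],[0.23,0,0,0,0,0,0],[0,0,0,0,0,0,0]]'
```

```text
t: 43.8
ee_pos: [595.8, -132.0, 173.0]
orientation: [-2.395, -2.031, 0.003]
ft_force: [-4.0, -1.3, -0.9]
width: 20.0
grasp_force: 30.0
```

```bash
python3 -m jog '[[0.23,0,0.03,0,0,0,0],[0.22,0,0.06,0,0,0,0],[0.21,0,0.09,0,0,0,0],[0.2,0,0.12,0,0,0,0],[0.18,0,0.14,0,0,0,0],[0.16,0,0.16,0,0,0,0],[0.14,0,0.18,0,0,0,0],[0.12,0,0.2,0,0,0,0],[0,0,0,0,0,0,0],[0,0,0,0,0,0,0]]'; python3 clamp.py -1 0
```

```text
t: 44.8
ee_pos: [605.9, -73.4, 134.3]
orientation: [-2.395, -2.029, -0.001]
ft_force: [-4.3, 6.4, 2.2]
width: 19.8
grasp_force: 30.0
pregrasp from here [-0.036  0.02  -0.017] world [606.4 -74.9 135. ]
[[0.0, 0.0, 0.0], [0.0, 0.0, 0.0], [0.0, 0.0, 0.0], [0.0, 0.0, 0.0], [0.0, 0.0, 0.0], [0.0, 0.0, 0.0], [0.0, 0.0, 0.0], [0.0, 0.0, 0.0], [0.0, 0.0, 0.0], [0.0, 0.0, 0.0], [0.0, 0.0, 0.0], [0.0, 0.0, 0.0], [0.0, 0.0, 0.0], [0.0, 0.0, 0.0]] [0.03 0.   0.05]
```

```bash
python3 -m jog '[[0,0,0.1,0,0,0,0],[0,0,0,0,0,0,0],[0,0,0,0,0,0,0]]'; python3 -m jog '[[0,0,-0.1,0,0,0,0.6],[0,0,0,0,0,0,0.6],[0,0,0,0,0,0,0.6],[0,0,0,0,0,0,0.6],[0,0,-0.4,0,0,0,0.6],[0,0,-1,0,0,0,0.6],[0,0,-1,0,0,0,0.6],[0,0,-1,0,0,0,0.6],[0,0,0,0,0,0,0.6]]'; python3 clamp.py 1 1.65
```

```text
t: 45.1
ee_pos: [606.0, -72.8, 131.0]
orientation: [-2.395, -2.029, -0.002]
ft_force: [-6.4, 9.3, 8.0]
width: 19.5
grasp_force: 30.0
t: 46.0
ee_pos: [609.9, -75.6, 276.4]
orientation: [2.391, 2.026, 0.011]
ft_force: [0.4, 0.7, 0.3]
width: 52.6
grasp_force: 0.0
pregrasp from here [ 6.1   -0.094  2.886] world [647.5 165.5 161. ]
[[-0.19, 0.0, -0.11], [-0.2, 0.0, -0.09], [-0.21, 0.0, -0.06], [-0.22, 0.0, -0.03], [-0.22, 0.0, -0.01], [-0.22, -0.0, 0.02], [-0.21, -0.0, 0.04], [-0.21, -0.0, 0.07], [-0.2, -0.0, 0.09], [-0.19, -0.0, 0.12], [-0.17, -0.0, 0.14], [-0.15, -0.0, 0.16], [-0.13, -0.0, 0.17], [-0.11, -0.0, 0.19]] [-2.62 -0.01  0.7 ]
```

```bash
python3 -m jog '[[0.6,0,0,0,0,0,0.7],[1,-0.05,0,0,0,0,0.7],[1,-0.05,0,0,0,0,0.7],[1,0,0,0,0,0,0.7],[1,0,0,0,0,0,0.7],[1,0,0,0,0,0,0.7],[0.5,0,0.3,0,0,0,0.7],[0,0,0.8,0,0,0,0.7],[0,0,0.8,0,0,0,0.7],[0,0,0.5,0,0,0,0.7],[0,0,0.3,0,0,0,0.7],[0,0,0.19,0,0,0,0.7],[0,0,0,0,0,0,0.7]]'; python3 clamp.py 1 1.65; python3 -m jog '[[0,0,0,0,0,0,0],[0,0,0,0,0,0,0],[0,0,0,0,0,0,0],[0,0,0,0,0,0,0],[0,0,0,0,0,0,0],[0,0,0,0,0,0,0],[0,0,0,0,0,0,0],[0,0,0,0,0,0,0],[0,0,0,0,0,0,0]]'; python3 clamp.py 1 1.65
```

```text
t: 47.3
ee_pos: [642.1, 165.8, 153.5]
orientation: [-2.397, -2.03, 0.002]
ft_force: [-0.5, 0.3, 0.4]
width: 61.5
grasp_force: 0.0
pregrasp from here [ 0.014  0.133 -0.188] world [647.5 165.5 161. ]
[[-0.19, -0.0, -0.11], [-0.2, -0.0, -0.08], [-0.21, -0.0, -0.06], [-0.22, -0.0, -0.03], [-0.22, 0.0, -0.01], [-0.22, 0.0, 0.02], [-0.21, 0.0, 0.04], [-0.21, 0.0, 0.07], [-0.2, 0.0, 0.09], [-0.19, 0.0, 0.12], [-0.17, 0.0, 0.14], [-0.15, 0.0, 0.16], [-0.13, 0.0, 0.17], [-0.11, 0.0, 0.19]] [-2.62  0.    0.7 ]
t: 48.2
ee_pos: [646.7, 165.6, 155.4]
orientation: [2.393, 2.027, 0.01]
ft_force: [13.8, -3.4, -5.1]
width: 19.6
grasp_force: 30.0
pregrasp from here [ 0.003  0.02  -0.14 ] world [647.5 165.5 161. ]
[[-0.19, 0.0, -0.11], [-0.2, 0.0, -0.09], [-0.21, 0.0, -0.06], [-0.22, 0.0, -0.03], [-0.22, 0.0, -0.01], [-0.22, -0.0, 0.02], [-0.21, -0.0, 0.04], [-0.21, -0.0, 0.07], [-0.2, -0.0, 0.09], [-0.19, -0.0, 0.12], [-0.17, -0.0, 0.14], [-0.15, -0.0, 0.16], [-0.13, -0.0, 0.17], [-0.11, -0.0, 0.19]] [-2.63 -0.01  0.7 ]
```

```bash
python3 -m jog '[[-0.1,0.06,-0.06,0,0,0,0],[-0.1,0.04,-0.05,0,0,0,0],[-0.2,0,-0.09,0,0,0,0],[-0.21,0,-0.06,0,0,0,0],[-0.22,0,-0.03,0,0,0,0],[-0.22,0,-0.01,0,0,0,0],[-0.22,0,0.02,0,0,0,0],[0,0,0,0,0,0,0]]';  python3 -m jog '[[-0.21,0,0.04,0,0,0,0],[-0.21,0,0.07,0,0,0,0],[-0.2,0,0.09,0,0,0,0],[-0.19,0,0.12,0,0,0,0],[-0.17,0,0.14,0,0,0,0],[-0.15,0,0.16,0,0,0,0],[-0.13,0,0.17,0,0,0,0],[-0.11,0,0.19,0,0,0,0],[0,0,0,0,0,0,0],[0,0,0,0,0,0,0]]'; python3 clamp.py 1 0
```

```text
t: 49.0
ee_pos: [638.1, 115.1, 166.1]
orientation: [-2.397, -2.03, -0.001]
ft_force: [1.7, 1.3, -0.7]
width: 20.0
grasp_force: 30.0
t: 50.0
ee_pos: [628.8, 60.4, 127.2]
orientation: [2.396, 2.031, -0.003]
ft_force: [-1.7, -4.1, 4.4]
width: 19.7
grasp_force: 30.0
pregrasp from here [ 0.071  0.03  -0.196] world [630.4  63.  135. ]
[[-0.0, 0.0, 0.0], [-0.0, 0.0, 0.0], [-0.0, 0.0, 0.0], [-0.0, 0.0, 0.0], [-0.0, 0.0, 0.0], [-0.0, 0.0, 0.0], [-0.0, 0.0, 0.0], [-0.0, 0.0, 0.0], [-0.0, 0.0, 0.0], [-0.0, 0.0, 0.0], [-0.0, 0.0, 0.0], [-0.0, 0.0, 0.0], [-0.0, 0.0, 0.0], [-0.0, 0.0, 0.0]] [-0.03  0.    0.05]
```

```bash
python3 -m jog '[[0,0,0.1,0,0,0,0],[0,0,0,0,0,0,0],[0,0,0,0,0,0,0]]'; python3 -m jog '[[0,0,-0.1,0,0,0,0.6],[0,0,0,0,0,0,0.6],[0,0,0,0,0,0,0.6],[0,0,0,0,0,0,0.6],[0,0,-0.4,0,0,0,0.6],[0,0,-1,0,0,0,0.6],[0,0,-1,0,0,0,0.6],[0,0,-1,0,0,0,0.6],[0,0,-1,0,0,0,0.6],[-0.6,0,-0.5,0,0,0,0.6],[-1,-0.2,0,0,0,0,0.6],[-1,-0.6,0,0,0,0,0.6],[-1,-0.6,0,0,0,0,0.6],[-1,-0.6,0,0,0,0,0.6],[-0.5,-0.6,0,0,0,0,0.6],[0,0,0,0,0,0,0.6],[0,0,0,0,0,0,0.6],[0,0,0,0,0,0,0.6]]'; python3 w.py w12b
python3 - <<'E'
from h import *
c,s=np.cos(-.165),np.sin(-.165); W=lambda x,y,z:[584.4+c*x-s*y,-.3+s*x+c*y,z]
T=np.load("pics/w12b.npy"); im=cv2.imread("pics/w12b.png"); print(T[:3,3].round())
hsv=cv2.cvtColor(im,cv2.COLOR_BGR2HSV)
m=(((hsv[...,0]<8)|(hsv[...,0]>172))&(hsv[...,1]>150)&(hsv[...,2]>60)).astype(np.uint8)
n,l,st,ce=cv2.connectedComponentsWithStats(m)
print([(st[i].tolist(),ce[i].round().tolist()) for i in range(1,n) if st[i][4]>60 and st[i][1]<250])
for sg in (1,-1):
  for th in (0,.12,.3):
    f=lambda a,b,x=35:W(x,sg*(134-a*np.cos(th)+b*np.sin(th)),145+a*np.sin(th)+b*np.cos(th))
    P=proj("wrist",[f(a,b,x) for a in(58,70) for b in(5,47) for x in (25,45)],T); print(sg,th,P.min(0).round(),P.max(0).round())
# handle
for th in (.15,.2,.25,.3,.35,.4):
    e=[W(-160*np.cos(th),y,95+160*np.sin(th)) for y in (137,0,-137)]
    print(th,"top",proj("top",e).round(1).tolist(),"side",proj("side",e).round(1).tolist(),"w12b",proj("wrist",e,T).round().tolist())
print("seen top",[[170+262/2.58,110+355/2.58],[170+480/2.58,110+393/2.58]],"side",[[190+336/1.935,90+343/1.935],[190+390/1.935,90+195/1.935]])
lab=im.astype(int); r=int(proj("wrist",[W(-155,0,130)],T)[0,1]); print("row",r,[(x,lab[r,x].tolist()) for x in range(140,260,4)])
E
```

```text
t: 50.3
ee_pos: [628.7, 59.9, 123.6]
orientation: [2.395, 2.031, -0.003]
ft_force: [-4.9, -7.5, 7.4]
width: 19.9
grasp_force: 30.0
t: 52.1
ee_pos: [494.0, -122.2, 323.3]
orientation: [2.395, 2.031, 0.001]
ft_force: [-0.5, -0.4, 0.0]
width: 52.4
grasp_force: 0.0
[ 494. -122.  323.]
[([391, 123, 28, 17, 360], [405.0, 131.0]), ([393, 182, 48, 44, 1541], [417.0, 203.0])]
1 0 [396. -26.] [429.   4.]
1 0.12 [398. -37.] [432.  -0.]
1 0.3 [401. -54.] [437.  -8.]
-1 0 [389. 120.] [418. 132.]
-1 0.12 [391. 121.] [420. 138.]
-1 0.3 [393. 124.] [423. 148.]
0.15 top [[271.0, 248.4], [313.4, 255.9], [355.9, 263.2]] side [[363.3, 272.6], [378.5, 230.8], [391.4, 195.0]] w12b [[236.0, -54.0], [241.0, 68.0], [247.0, 175.0]]
0.2 top [[270.8, 248.0], [313.4, 255.5], [356.2, 262.9]] side [[363.0, 270.9], [378.4, 229.0], [391.3, 193.1]] w12b [[236.0, -58.0], [241.0, 67.0], [247.0, 176.0]]
0.25 top [[270.6, 247.5], [313.5, 255.0], [356.5, 262.4]] side [[362.6, 269.0], [378.0, 227.1], [391.1, 191.2]] w12b [[236.0, -62.0], [241.0, 66.0], [247.0, 177.0]]
0.3 top [[270.5, 246.8], [313.6, 254.4], [356.8, 261.8]
[... 634 characters left out ...]
, 137, 137]), (144, [134, 136, 137]), (148, [134, 137, 138]), (152, [134, 136, 138]), (156, [134, 136, 137]), (160, [133, 135, 137]), (164, [132, 134, 136]), (168, [130, 132, 134]), (172, [152, 155, 157]), (176, [161, 163, 165]), (180, [208, 212, 214]), (184, [207, 211, 213]), (188, [214, 218, 219]), (192, [209, 212, 215]), (196, [221, 223, 225]), (200, [228, 231, 233]), (204, [229, 232, 234]), (208, [229, 232, 234]), (212, [229, 232, 234]), (216, [229, 232, 234]), (220, [230, 232, 234]), (224, [230, 232, 235]), (228, [231, 233, 235]), (232, [231, 233, 235]), (236, [27, 37, 57]), (240, [26, 37, 59]), (244, [24, 34, 52]), (248, [229, 231, 233]), (252, [223, 225, 227]), (256, [225, 227, 229])]
```

The right tab reads slightly high (rows 123–140), because I lifted 4 mm while the fingers were opening. I'll press both tabs home with shut fingers.

```bash
python3 go.py 607 -72 175 -9.45
```

```text
pos [ 494.1 -122.   323. ] shift [1.694 2.579 3.702] turn [ 0.007 -0.001  0.012] t 52.15 w 52.5 F [-0.4  0.1 -0.5] q [-0.27  0.11  1.74  0.    1.29 -0.1 ]
```

```bash
python3 -m jog '[[0.3,0.5,0,0,0,0,0],[0.6,0.9,0,0,0,0,0],[0.6,0.9,0,0,0,0,0],[0.19,0.28,0.4,0,0,0,0],[0,0,0.9,0,0,0,0],[0,0,0.9,0,0,0,0],[0,0,0.7,0,0,0,0],[0,0,0.5,0,0,0,0],[0,0,0.3,0,0,0,0],[0,0,0,0,0,0,0],[0,0,0,0,0,0,0]]'; python3 -m jog '[[0,0,0.1,0,0,0,0],[0,0,0.1,0,0,0,0],[0,0,0.1,0,0,0,0],[0,0,0,0,0,0,0]]'
```

```text
t: 53.25
ee_pos: [606.8, -72.6, 175.1]
orientation: [2.396, 2.032, 0.001]
ft_force: [0.6, 0.3, -0.0]
width: 0.3
grasp_force: 0.0
t: 53.65
ee_pos: [606.2, -72.9, 162.6]
orientation: [2.396, 2.031, 0.001]
ft_force: [-0.1, 1.4, 1.0]
width: 0.7
grasp_force: 0.6
```

```bash
for i in 1 ; do python3 -m jog '[[0,0,0.08,0,0,0,0],[0,0,0,0,0,0,0],[0,0,0,0,0,0,0]]'; python3 -m jog '[[0,0,0.08,0,0,0,0],[0,0,0,0,0,0,0],[0,0,0,0,0,0,0]]'; done
```

```text
t: 53.95
ee_pos: [606.6, -72.8, 161.8]
orientation: [2.396, 2.03, 0.002]
ft_force: [-5.0, 3.1, 18.8]
width: 0.5
grasp_force: 9.0
t: 54.25
ee_pos: [606.9, -72.6, 161.2]
orientation: [2.395, 2.03, 0.004]
ft_force: [-11.2, 4.1, 37.0]
width: 0.4
grasp_force: 18.3
```

Hard stop at reading 161.5, so the tip is at about 192, the tab-top height with the clamp at 0. Same for the left.

```bash
python3 -m jog '[[0,0,-0.4,0,0,0,0],[0,0,-0.6,0,0,0,0],[0.5,0,-0.3,0,0,0,0],[1,0,0,0,0,0,0],[1,0,0,0,0,0,0],[0.6,0,0,0,0,0,0],[0.25,0,0,0,0,0,0],[0,0,0.3,0,0,0,0],[0,0,0.4,0,0,0,0],[0,0,0,0,0,0,0],[0,0,0,0,0,0,0]]'; python3 go.py 629.9 60 163 -9.45
```

```text
t: 55.35
ee_pos: [627.4, 58.0, 179.4]
orientation: [-2.397, -2.029, 0.002]
ft_force: [0.6, -0.3, -0.5]
width: 0.5
grasp_force: 0.0
pos [627.4  58.  179.4] shift [0.06  0.053 0.411] turn [-0.015  0.007 -0.011] t 55.35 w 0.5 F [ 0.6 -0.3 -0.5] q [ 0.07  0.45  1.63 -0.    1.07  0.24]
```

```bash
python3 -m jog '[[0.06,0.05,0.2,0,0,0,0],[0,0,0.15,0,0,0,0],[0,0,0.08,0,0,0,0],[0,0,0,0,0,0,0],[0,0,0,0,0,0,0]]'; python3 -m jog '[[0,0,0.06,0,0,0,0],[0,0,0,0,0,0,0],[0,0,0,0,0,0,0]]'
```

```text
t: 55.85
ee_pos: [630.1, 61.6, 162.8]
orientation: [-2.396, -2.031, 0.0]
ft_force: [-0.3, 0.9, -0.5]
width: 0.4
grasp_force: 0.0
t: 56.15
ee_pos: [630.5, 61.5, 162.0]
orientation: [2.396, 2.031, 0.001]
ft_force: [-3.5, -1.4, 10.3]
width: 0.4
grasp_force: 5.0
```

```bash
python3 -m jog '[[0,0,-0.4,0,0,0,0],[0,0,-1,0,0,0,0.5],[0,0,-1,0,0,0,0.5],[0,-0.5,-0.6,0,0,0,0.5],[0,-1,0,0,0,0,0.5],[0,-1,0,0,0,0,0.5],[0,-1,0,0,0,0,0.5],[0,-1,0,0,0,0,0.5],[0,0,0,0,0,0,0.5],[0,0,0,0,0,0,0.5]]'
cat > hd.py <<'E'
import sys; from h import *
t0=float(sys.argv[1])
c,s=np.cos(-.165),np.sin(-.165); W=lambda x,y,z:np.array([584.4+c*x-s*y,-.3+s*x+c*y,z])
p=lambda th:W(-160*np.cos(th),0,95+160*np.sin(th)-47)
T=pose(); print("from here",(T[:3,:3].T@(p(t0)-T[:3,3])/40).round(3),"world",p(t0).round(1))
ths=np.linspace(t0,1.6,27); P=np.array([p(t) for t in ths]); d=np.diff(P,axis=0)@T[:3,:3]/40
print([r.tolist() for r in d[:,1:].round(2)], d.sum(0).round(2))
E
python3 hd.py .27
```

```text
t: 57.15
ee_pos: [453.1, 91.2, 281.8]
orientation: [2.395, 2.031, 0.003]
ft_force: [1.3, 0.0, -1.0]
width: 43.7
grasp_force: 0.0
from here [-1.722 -0.253  4.775] world [432.3  25.   90.7]
[[0.06, -0.2], [0.07, -0.19], [0.08, -0.19], [0.09, -0.18], [0.1, -0.18], [0.11, -0.17], [0.12, -0.17], [0.12, -0.16], [0.13, -0.16], [0.14, -0.15], [0.15, -0.14], [0.16, -0.13], [0.16, -0.13], [0.17, -0.12], [0.17, -0.11], [0.18, -0.1], [0.18, -0.09], [0.19, -0.08], [0.19, -0.07], [0.2, -0.06], [0.2, -0.05], [0.2, -0.04], [0.2, -0.03], [0.2, -0.02], [0.2, -0.01], [0.2, 0.0]] [-0.    3.98 -2.92]
```

```bash
python3 -m jog '[[-0.7,-0.1,0,0,0,0,0.5],[-1,-0.15,0,0,0,0,0.5],[0,0,0.7,0,0,0,0.5],[0,0,1,0,0,0,0.5],[0,0,1,0,0,0,0.5],[0,0,0.9,0,0,0,0.5],[0,0,0.6,0,0,0,0.5],[0,0,0.4,0,0,0,0.5],[0,0,0.17,0,0,0,0.5],[0,0,0,0,0,0,0.5],[0,0,0,0,0,0,0],[0,0,0,0,0,0,0],[0,0,0,0,0,0,0],[0,0,0,0,0,0,0],[0,0,0,0,0,0,0],[0,0,0,0,0,0,0],[0,0,0,0,0,0,0],[0,0,0,0,0,0,0]]'; python3 hd.py .27
```

```text
t: 58.95
ee_pos: [431.6, 25.5, 89.8]
orientation: [-2.397, -2.031, 0.0]
ft_force: [-1.4, 1.1, 1.5]
width: 15.1
grasp_force: 30.0
from here [-0.009  0.019 -0.022] world [432.3  25.   90.7]
[[0.06, -0.2], [0.07, -0.19], [0.08, -0.19], [0.09, -0.18], [0.1, -0.18], [0.11, -0.17], [0.12, -0.17], [0.12, -0.16], [0.13, -0.16], [0.14, -0.15], [0.15, -0.14], [0.15, -0.13], [0.16, -0.13], [0.17, -0.12], [0.17, -0.11], [0.18, -0.1], [0.18, -0.09], [0.19, -0.08], [0.19, -0.07], [0.2, -0.06], [0.2, -0.05], [0.2, -0.04], [0.2, -0.03], [0.2, -0.02], [0.2, -0.01], [0.2, 0.0]] [-0.    3.97 -2.93]
```

The bar is gripped (15.1 mm). Swing it up.

```bash
python3 -m jog '[[0,0.03,-0.1,0,0,0,0],[0,0.03,-0.1,0,0,0,0],[0,0.07,-0.19,0,0,0,0],[0,0.08,-0.19,0,0,0,0],[0,0.09,-0.18,0,0,0,0],[0,0.1,-0.18,0,0,0,0],[0,0.11,-0.17,0,0,0,0],[0,0.12,-0.17,0,0,0,0],[0,0.12,-0.16,0,0,0,0],[0,0.13,-0.16,0,0,0,0],[0,0.14,-0.15,0,0,0,0],[0,0.15,-0.14,0,0,0,0],[0,0.15,-0.13,0,0,0,0],[0,0.16,-0.13,0,0,0,0],[0,0,0,0,0,0,0]]'; python3 hd.py 0.986
```

```text
t: 60.45
ee_pos: [488.9, 15.7, 177.4]
orientation: [-2.395, -2.03, 0.004]
ft_force: [-13.2, 1.8, 17.5]
width: 15.3
grasp_force: 30.0
from here [-0.002  0.212 -0.1  ] world [497.3  14.2 181.4]
[[0.08, -0.05], [0.08, -0.05], [0.08, -0.05], [0.08, -0.05], [0.08, -0.04], [0.08, -0.04], [0.09, -0.04], [0.09, -0.04], [0.09, -0.04], [0.09, -0.03], [0.09, -0.03], [0.09, -0.03], [0.09, -0.03], [0.09, -0.03], [0.09, -0.02], [0.09, -0.02], [0.09, -0.02], [0.09, -0.02], [0.09, -0.01], [0.09, -0.01], [0.09, -0.01], [0.09, -0.01], [0.09, -0.01], [0.09, -0.0], [0.09, -0.0], [0.09, 0.0]] [-0.    2.32 -0.67]
```

```bash
python3 -m jog '[[0,0,-0.05,0,0,0,0],[0,0,0,0,0,0,0],[0,0,0,0,0,0,0]]'; python3 hd.py 0.986
```

```text
t: 60.75
ee_pos: [490.1, 15.5, 178.5]
orientation: [2.396, 2.031, -0.001]
ft_force: [-4.8, -0.4, 7.6]
width: 15.1
grasp_force: 30.0
from here [-0.002  0.182 -0.074] world [497.3  14.2 181.4]
[[0.08, -0.05], [0.08, -0.05], [0.08, -0.05], [0.08, -0.05], [0.08, -0.04], [0.08, -0.04], [0.09, -0.04], [0.09, -0.04], [0.09, -0.04], [0.09, -0.03], [0.09, -0.03], [0.09, -0.03], [0.09, -0.03], [0.09, -0.02], [0.09, -0.02], [0.09, -0.02], [0.09, -0.02], [0.09, -0.02], [0.09, -0.01], [0.09, -0.01], [0.09, -0.01], [0.09, -0.01], [0.09, -0.01], [0.09, -0.0], [0.09, -0.0], [0.09, 0.0]] [-0.    2.32 -0.66]
```

```bash
python3 -m jog '[[0,0.16,-0.12,0,0,0,0],[0,0.17,-0.11,0,0,0,0],[0,0.17,-0.1,0,0,0,0],[0,0.18,-0.09,0,0,0,0],[0,0.18,-0.08,0,0,0,0],[0,0.19,-0.07,0,0,0,0],[0,0.19,-0.06,0,0,0,0],[0,0.19,-0.05,0,0,0,0],[0,0,0,0,0,0,0]]'; python3 -m jog '[[0,0.19,-0.04,0,0,0,0],[0,0.2,-0.04,0,0,0,0],[0,0.2,-0.02,0,0,0,0],[0,0.2,-0.01,0,0,0,0],[0,0.2,0,0,0,0,0],[0,0,0,0,0,0,0],[0,0,0,0,0,0,0]]'; python3 hd.py 1.571
```

```text
t: 61.65
ee_pos: [547.2, 5.6, 205.7]
orientation: [2.396, 2.031, -0.001]
ft_force: [-4.1, -1.6, 5.0]
width: 15.5
grasp_force: 30.0
t: 62.35
ee_pos: [582.9, -0.3, 209.6]
orientation: [-2.393, -2.028, 0.008]
ft_force: [-17.4, -2.5, 13.2]
width: 15.4
grasp_force: 30.0
from here [0.006 0.039 0.04 ] world [ 5.844e+02 -3.000e-01  2.080e+02]
[[0.0, -0.0], [0.0, -0.0], [0.0, -0.0], [0.0, -0.0], [0.0, -0.0], [0.0, -0.0], [0.0, 0.0], [0.0, 0.0], [0.0, 0.0], [0.0, 0.0], [0.0, 0.0], [0.0, 0.0], [0.0, 0.0], [0.0, 0.0], [0.0, 0.0], [0.0, 0.0], [0.0, 0.0], [0.0, 0.0], [0.0, 0.0], [0.0, 0.0], [0.0, 0.0], [0.0, 0.0], [0.0, 0.0], [0.0, 0.0], [0.0, 0.0], [0.0, 0.0]] [-0.    0.12  0.  ]
```

```bash
python3 -m jog '[[0,0,0,0,0,0,0.5],[0,0,0,0,0,0,0.5],[0,0,0,0,0,0,0.5],[0,0,0,0,0,0,0.5],[0,0,-0.4,0,0,0,0.5],[0,0,-0.9,0,0,0,0.5],[0,0,-1,0,0,0,0.5],[0,0,-0.7,0,0,0,0.5],[-0.5,-0.3,0,0,0,0,0.5],[-1,-0.6,0,0,0,0,0.5],[-1,-0.6,0,0,0,0,0.5],[-1,-0.6,0,0,0,0,0.5],[-1,-0.6,0,0,0,0,0.5],[0,0,0,0,0,0,0.5],[0,0,0,0,0,0,0.5],[0,0,0,0,0,0,0.5]]'; python3 w.py w13
python3 - <<'E'
from h import *
c,s=np.cos(-.165),np.sin(-.165); W=lambda x,y,z:[584.4+c*x-s*y,-.3+s*x+c*y,z]
T=np.load("pics/w13.npy"); print(T[:3,3].round()); cams={"wrist":cv2.imread("pics/w13.png"),"top":snap("top","top9.png")[:,:,::-1],"side":snap("side","side9.png")[:,:,::-1]}
for n,im in cams.items():
    hsv=cv2.cvtColor(np.ascontiguousarray(im),cv2.COLOR_BGR2HSV)
    m=(((hsv[...,0]<8)|(hsv[...,0]>172))&(hsv[...,1]>150)&(hsv[...,2]>60)).astype(np.uint8)
    k,l,st,ce=cv2.connectedComponentsWithStats(m); print(n,"red",[st[i].tolist() for i in range(1,k) if st[i][4]>25 and (n!="wrist" or st[i][1]<250)])
    for sg in (1,-1):
      for th in (0,.12):
        f=lambda a,b,x:W(x,sg*(134-a*np.cos(th)+b*np.sin(th)),145+a*np.sin(th)+b*np.cos(th))
        P=proj(n,[f(a,b,x) for a in(58,70) for b in(5,47) for x in (25,45)],T); print(sg,th,P.min(0).round(),P.max(0).round())
    for th in (1.35,1.5,1.571):
        print("bar",th,proj(n,[W(-160*np.cos(th),y,95+160*np.sin(th)) for y in (130,80,-80,-130)],T).round(1).tolist())
for n in ("top","side"):
    for d in optics.masks_of("handle",n)[:1]: 
        print(n,d["conf"],d["extent"])
        im=cams[n].astype(int); y=(100 if n=="top" else 80)
        for yy in (90,-60):
            u=proj(n,[W(0,yy,255)])[0].round().astype(int); print("scan",yy,u,[(im[u[1]+k,u[0]].sum() if n=="top" else im[u[1],u[0]+k].sum()) for k in range(-12,13)])
E
```

```text
t: 63.95
ee_pos: [450.5, -159.6, 329.5]
orientation: [2.396, 2.031, 0.001]
ft_force: [-0.4, 0.1, -0.7]
width: 44.0
grasp_force: 0.0
[ 450. -160.  330.]
wrist red [[443, 80, 8, 12, 87], [415, 157, 51, 42, 1604]]
1 0 [429. -71.] [466. -36.]
1 0.12 [432. -82.] [470. -41.]
-1 0 [420.  78.] [453.  94.]
-1 0.12 [422.  83.] [456.  96.]
bar 1.35 [[404.3, -192.6], [402.8, -124.3], [393.0, 87.2], [389.5, 144.8]]
bar 1.5 [[436.2, -194.4], [434.3, -126.1], [421.2, 87.1], [416.5, 145.3]]
bar 1.571 [[450.8, -193.5], [448.8, -125.5], [434.3, 87.2], [429.0, 145.4]]
top red [[377, 178, 18, 20, 283], [300, 187, 4, 8, 26]]
1 0 [299. 186.] [304. 195.]
1 0.12 [297. 186.] [304. 195.]
-1 0 [343. 194.] [349. 202.]
-1 0.12 [344. 194.] [351. 202.]
bar 1.35 [[275.8, 207.3], [292.7, 210.2], [347.0, 219.6], [364.0, 222.5]]
bar 1.5 [[277.2, 199.1], [294.1, 202.1], [348.4, 211.5], [365.4, 214.4]]
bar 1.571 [[277.9, 195.3], [294.8, 198.2], [349.1, 207.6], [366.1, 210.5]]
side red [[309, 160, 15, 20, 150]]
1 0 [297. 210.] [306. 225.]
1 0.12 [296. 209.] [306. 224.]
-1 0 [317. 173.] [325. 188.]
-1 0.12 [317. 170.] [32
[... 1175 characters left out ...]
256), np.int64(280), np.int64(336), np.int64(379), np.int64(381), np.int64(329), np.int64(258), np.int64(207), np.int64(196), np.int64(197), np.int64(192), np.int64(190), np.int64(207), np.int64(224), np.int64(234), np.int64(222), np.int64(200), np.int64(187), np.int64(180), np.int64(183), np.int64(180)]
scan -60 [332 165] [np.int64(342), np.int64(415), np.int64(473), np.int64(516), np.int64(534), np.int64(540), np.int64(542), np.int64(536), np.int64(503), np.int64(426), np.int64(313), np.int64(215), np.int64(168), np.int64(163), np.int64(197), np.int64(286), np.int64(404), np.int64(473), np.int64(455), np.int64(379), np.int64(314), np.int64(292), np.int64(292), np.int64(296), np.int64(308)]
```

The bar projects onto its upright line in both cameras and the tabs match the clamps-down position. The lid and jars are in place and the arm is clear. Handing in.

```bash
python3 -c "
from workcell import ctrl; print(ctrl.close_job())"
```

```text
the job is handed in; nothing more can be done
None
```

I handed the job in at about 64 s: the three jars present (yellow, terracotta, green; no blue one) are in the carrier, the lid is seated, both clamps are down and the handle is upright, all as far as camera and force readings show, though the hand-in returned no verdict.

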